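# Lay out the sampling trolley for the next patient

### The job

Get the sampling trolley ready: stand the three specimen pots in the orange carrier, one to a cell: yellow-lidded in the cell at the carrier's black end, purple in the middle between the other two, red in the cell at the far end. Stand the brown bottle on the blue mat, midway between the white swab box and the steel jar, and lay the roll of tape flat on top of the swab box, in its middle. Keep pots and bottle upright, do not move the green-lidded pot, and leave everything released and at rest.

Things in the scene. Friction and masses are not known exactly. Their poses are not given: they have to be found in the camera images.
- pot_yellow_mid (a point): Specimen pot with a yellow screw lid and yellow band on a white body, standing upright; round, 80 mm tall: body 40 mm wide at the foot, 43 mm at the shoulder; lid 47 mm wide, from 60 to 80 mm above the foot; about 70 g. The point is its centre, 40 mm above its foot; z is up. Best gripped by the lid, so that the fingers stay above the carrier's walls.
- pot_purple_mid (a point): Specimen pot with a purple screw lid and purple band on a white body, standing upright; round, 80 mm tall: body 40 mm wide at the foot, 43 mm at the shoulder; lid 47 mm wide, from 60 to 80 mm above the foot; about 70 g. The point is its centre, 40 mm above its foot; z is up. Best gripped by the lid, so that the fingers stay above the carrier's walls.
- pot_red_mid (a point): Specimen pot with a red screw lid and red band on a white body, standing upright; round, 80 mm tall: body 40 mm wide at the foot, 43 mm at the shoulder; lid 47 mm wide, from 60 to 80 mm above the foot; about 70 g. The point is its centre, 40 mm above its foot; z is up. Best gripped by the lid, so that the fingers stay above the carrier's walls.
- pot_green_mid (a point): Specimen pot with a green screw lid and green band on a white body, standing upright; round, 80 mm tall: body 40 mm wide at the foot, 43 mm at the shoulder; lid 47 mm wide, from 60 to 80 mm above the foot; about 70 g. The point is its centre, 40 mm above its foot; z is up. It stays where it is.
- bottle_mid (a point): Small brown bottle with a paper label and black cap, standing upright; body 42 mm wide up to 64 mm, cap 26 mm wide at the top, 95 mm tall in all, about 150 g. The point is on its axis, 47.5 mm above its foot; z is up.
- tape_mid (a point): Roll of beige tape lying flat: a ring 56 mm wide outside, 34 mm wide inside, 25 mm high, about 50 g. The point is its centre, 12.5 mm above its underside; z is up.
- carrier: Orange open box, fixed to the table, with three square cells in a row along its x axis. 196 mm (x) by 68 mm (y), 32 mm high; walls, dividers and floor 4 mm thick; each cell 60 x 60 mm inside, cell centres at x = +64, 0 and -64 mm, y = 0. A black block 12 mm thick covers its +x end: the cell at x = +64 mm is the one at the black end. Origin: centre of the underside, on the table; it may be turned to any yaw.
- mat: Blue mat fixed flat on the table, 110 mm (x) by 300 mm (y), 3 mm thick. Origin: centre of its underside; its centre is the place midway between the swab box and the jar, which stand 95 mm either side of it along y.
- swab_box: Closed white box with a green stripe round it, fixed on the mat near one end (either), 80 x 80 mm, 50 mm high, flat top. Origin: centre of its underside, on the mat.
- jar: Round steel jar with a lid, 62 mm wide, 68 mm high to the top of its little knob, fixed on the mat near the other end from the swab box. Origin: centre of its underside, on the mat.

How it is judged:
At the end, for the whole second after the job is handed in: Pots upright (0.15 rad) on their cell floors, within 12 mm of centre in x and y: yellow at the black end, purple middle, red far end; bottle upright on the mat within 18 mm of its centre; tape flat on the swab box within 16 mm of its middle; green pot moved under 20 mm; all at rest (x of pot_yellow_mid in the frame of carrier between 0.052 and 0.076 m and y of pot_yellow_mid in the frame of carrier between -0.012 and 0.012 m and z of each of pot_yellow_mid, pot_purple_mid, pot_red_mid in the frame of carrier below 0.05 m and angle between each of pot_yellow_mid, pot_purple_mid, pot_red_mid, bottle_mid's own z axis and vertical below 0.15 rad and x of pot_purple_mid in the frame of carrier between -0.012 and 0.012 m and y of pot_purple_mid in the frame of carrier between -0.012 and 0.012 m and x of pot_red_mid in the frame of carrier between -0.076 and -0.052 m and y of pot_red_mid in the frame of carrier between -0.012 and 0.012 m and horizontal distance between bottle_mid and mat below 0.018 m and height (world z) of bottle_mid below 0.057 m and horizontal distance between tape_mid and swab_box below 0.016 m and z of tape_mid in the frame of swab_box between 0.0575 and 0.0675 m and distance of pot_green_mid from where it was at the start of the episode below 0.02 m and linear speed of each of pot_yellow, pot_purple, pot_red, bottle, tape below 0.02 m/s); the robot touches nothing.
It fails at once if the yellow-lidded pot is knocked over (leans over 0.8 rad) (angle between pot_yellow_mid's own z axis and vertical above 0.8 rad).
It fails at once if the purple-lidded pot is knocked over (leans over 0.8 rad) (angle between pot_purple_mid's own z axis and vertical above 0.8 rad).
It fails at once if the red-lidded pot is knocked over (leans over 0.8 rad) (angle between pot_red_mid's own z axis and vertical above 0.8 rad).
It fails at once if the bottle is knocked over (leans over 0.8 rad) (angle between bottle_mid's own z axis and vertical above 0.8 rad).
It fails at once if the green-lidded pot is moved (over 20 mm) (distance of pot_green_mid from where it was at the start of the episode above 0.02 m).
It also fails if it takes over 128 s, if anything falls off the work surface, if the arm or the gripper's body presses on something with over 40 N, if the wrist force passes 120 N, or if a joint passes its speed limit or range.

### The arm

A 7-joint arm with a two-finger parallel gripper is mounted at the origin on the work surface. World frame = base frame: x ahead of the robot, y to its left, z up, the work surface at z = 0. Lengths are in m, angles in rad, forces in N, time in s.
With the tool pointing down it reaches from about 0.425 to 0.925 m from the base axis. Payload 6.8 kg.
Tool frame: the origin (TCP) lies at the very end of the fingers, on their centre line; the grasp point (between the pads) lies 19 mm behind it (bot.grasp_offset is the distance from the TCP to the grasp point, in m); z points along the fingers, y is the direction in which the jaws open and shut (so a half turn about z gives the same grasp; the last joint's range is limited). The gripper opens to 85 mm and grips with 20 to 120 N. Pads are 22 mm wide; open, the fingers measure 114 mm over their backs; the gripper's body (76 mm by 85 mm) begins 54 mm behind the grasp point. The pads swing forward as they close: fully open they stand 13 mm farther back than shut.
Start: joints at [1.237, 0.477, 0.022, 1.555, -0.011, 1.109, -0.083], TCP at [0.151, -0.658, 0.231] pointing down, gripper open.
Joint ranges: [-2.96, 2.96], [-0.34, 2.1], [-1.41, 1.46], [0.24, 2.44], [-1.37, 4.51], [0.17, 1.92], [-2.96, 2.96]. Speed limits (rad/s): [2.39, 2.39, 3.14, 3.14, 3.14, 3.14, 3.14].

### API

Orientations are given as a unit quaternion [w, x, y, z].
In Python, from station import monitor, cams, bot, finder gives the robot as it stands.
- The arm moves only by the tool jog_arm, never from a script. Its argument "plan" is a list of rows, each an object of numbers: "x", "y", "z": the shift along the tool's x, y, z as a fraction of full scale; "wx", "wy", "wz": the turn, a rotation vector about the tool's x, y, z as a fraction of full scale. A call has 1 to 12 rows; each row is the pose to reach, as a shift and turn from the pose measured when the call began, along the tool's axes at that moment, turning the shorter way round; what a row does not reach only later rows make up. Full scale, the value 1, is 20 cm for a shift and 180 degrees for a turn. A row lasts 1/12 s, in which the tool goes at most 41.7 mm and 7.16 degrees, less where a joint would pass 70% of its speed; a pose out of reach is approached as far as the arm can. A call with a number of a shift or a turn outside -1 to 1 is refused whole. A call with a gripper value outside its range is refused whole. "hand" is the opening, from -1 (shut) to 1 (fully open), set as the call begins (left out, the last holds). The fingers move at their own pace and stop on an object; "grip_force" is the grip in N (left out, the last holds). Time passes only in rows, so rows that repeat a pose let the fingers close. It gives the time, the measured TCP pose, the force and the opening at its end, in the units of the state.
- monitor.get_obs(): the state, without advancing time (a new reading comes with each control period).
- cams.read_camera(name): name is "scene" or "side" or "wrist"; returns the picture (480x640x3 uint8, red, green, blue); there is no depth.
- cams.get_calibration(name): a dict with "fx", "fy", "cx", "cy" (pixels), "extrinsics" (4x4, takes a point from world to camera coordinates). Camera axes: x right, y down, z forward; pixel columns grow to the right and rows downward; lengths in m; the calibration is good to about 2 mm. A picture is of the moment at which its call begins: read the wrist's pose just before it. get_calibration takes no time and is no camera call; for the wrist camera it gives the pose at the moment of the call.
- bot.hand_in(): hands the job in, once; it reports no verdict.
Trained networks look in the newest picture that a camera, given by its name, has taken for a name from the list of things; names that differ only in an ending like _2 or _b are one class to them, and where a whole thing is asked for, a point or a joint stands for the part that bears it (a point fixed in the world has none). Each returns a list of dicts, best first, with "confidence" (0 to 1); they miss things now and then, are a little off and sometimes report something else, mostly with a low value. They report only what shows in the picture. A call takes as long as a camera call.
- finder.find_in(camera, target): "bbox" ([left, top, width, height] in pixels, round what is visible of it).
- finder.place_of(camera, target): "location" ([column, row] in pixels: a listed point, or the origin of a listed thing).
The state is a dict: "t": time; "q": joint angles; "joint_vel": joint speeds; "joint_torque": joint torques, N m; "eef_pos": TCP position; "tool_rot": TCP orientation; "contact_force": force on the tool from outside, world axes, zero at the start; "torque": the same for the moment, N m; "gripper_width": opening from 0.0 (shut) to 1.0 (fully open).
Only numpy, scipy, OpenCV 4.12 (cv2) and the standard library are available. Lean on these libraries where they do the work, as an engineer would, in place of code of your own. Each camera call takes 0.05 s, during which the arm holds its last target. There are 200 camera calls.

## Working session

There is one attempt and no reset: what is moved stays moved. The work goes in short steps, Python scripts to look and compute and a tool call to move; the robot and the scene stay as the last step left them, time stands still between calls to the robot, and variables do not carry over. Pictures are saved under pics/ and viewed, about 12 in all and at most 16, crops included, and the job is handed in when it is done.

Besides the shell and the picture viewer there is one more tool, called by a JSON object that holds its "op" and its "data", one argument or row to a line. jog_arm: Moves the arm, as the interface text tells. Shift numbers are shares of 20 cm and turn numbers shares of 180 degrees, none past 1 either way. Its arguments: {"type":"object","properties":{"plan":{"type":"array","items":{"type":"object","properties":{"x":{"type":"number","minimum":-1,"maximum":1},"y":{"type":"number","minimum":-1,"maximum":1},"z":{"type":"number","minimum":-1,"maximum":1},"wx":{"type":"number","minimum":-1,"maximum":1},"wy":{"type":"number","minimum":-1,"maximum":1},"wz":{"type":"number","minimum":-1,"maximum":1}}}},"hand":{"type":"number"},"grip_force":{"type":"number"}},"required":["plan"]}

```bash
mkdir -p pics; ls; cat > h.py <<'E'
import numpy as np, cv2
from station import monitor, cams, bot, finder
def snap(cam,fn=None):
    im=cams.read_camera(cam)
    if fn: cv2.imwrite('pics/'+fn,im[:,:,::-1])
    return im
def ray(cam,px,z):
    c=cams.get_calibration(cam);E=np.array(c['extrinsics'])
    d=np.array([(px[0]-c['cx'])/c['fx'],(px[1]-c['cy'])/c['fy'],1])
    R=E[:3,:3];o=-R.T@E[:3,3];d=R.T@d
    return (o+d*(z-o[2])/d[2])
Z=dict(pot_yellow_mid=.04,pot_purple_mid=.04,pot_red_mid=.04,pot_green_mid=.04,bottle_mid=.0475,tape_mid=.0125,carrier=0,mat=0,swab_box=.003,jar=.003)
E
cat > a.py <<'E'
from h import *
s=monitor.get_obs();print(s['eef_pos'],s['tool_rot'],s['t'])
for c in ('scene','side'):
    snap(c,c+'1.png')
    for n,z in Z.items():
        r=finder.place_of(c,n)[:2]
        print(c,n,[(np.round(q['location']),round(q['confidence'],2),np.round(ray(c,q['location'],z)[:2],3)) for q in r])
E
python3 a.py
```

```text
pics
[ 0.15099988 -0.65728647  0.23032892] [-8.92127683e-04  9.93628663e-01  1.12699847e-01 -1.70149030e-04] 0.0
scene pot_yellow_mid [(array([265., 227.]), 0.7, array([ 0.437, -0.009]))]
scene pot_purple_mid [(array([407., 236.]), 0.58, array([0.667, 0.198]))]
scene pot_red_mid [(array([361., 261.]), 0.95, array([0.662, 0.057]))]
scene pot_green_mid [(array([265., 324.]), 0.74, array([ 0.675, -0.194]))]
scene bottle_mid []
scene tape_mid [(array([302., 260.]), 0.84, array([ 0.553, -0.003]))]
scene carrier [(array([160., 307.]), 0.71, array([ 0.474, -0.286])), (array([265., 324.]), 0.25, array([ 0.642, -0.169]))]
scene mat [(array([363., 206.]), 0.82, array([0.474, 0.272]))]
scene swab_box [(array([390., 192.]), 0.57, array([0.474, 0.378])), (array([265., 228.]), 0.49, array([0.392, 0.023]))]
scene jar [(array([330., 214.]), 0.92, array([0.448, 0.181]))]
side pot_yellow_mid [(array([376., 246.]), 0.88, array([ 0.432, -0.006]))]
side pot_purple_mid [(array([240., 322.]), 0.9, array([0.662, 0.214]))]
side pot_red_mid [(array([252., 263.]), 0.65, array([0.669, 0.049]))]
side pot_green_mid [(array([271., 208.]), 0.95, array([ 0.66 , -0.185]))]
side bottle_mid [(array([255., 228.]), 0.95, array([ 0.679, -0.074]))]
side tape_mid [(array([312., 261.]), 0.67, array([0.558, 0.004]))]
side carrier [(array([348., 204.]), 0.87, array([ 0.476, -0.287])), (array([254., 262.]), 0.55, array([ 0.678, -0.014]))]
side mat [(array([370., 371.]), 0.98, array([0.467, 0.278]))]
side swab_box [(array([363., 426.]), 0.96, array([0.482, 0.371]))]
side jar [(array([375., 326.]), 0.9, array([0.449, 0.184]))]
```

View pics/scene1.png

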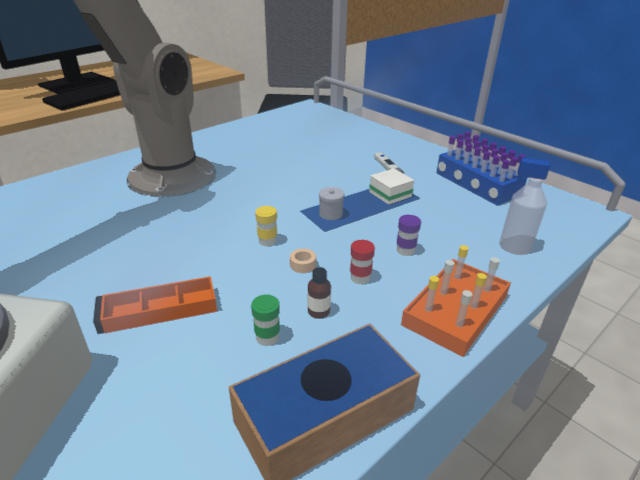

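View pics/side1.png

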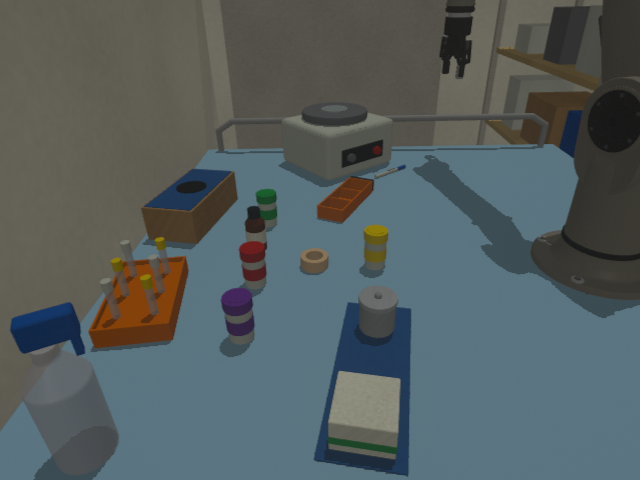

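The scene view shows the carrier at about (160,307) with its black end toward -y (px ~100,312). Bottle (319,293), red (361,261), purple (408,235), yellow (266,225), green (266,318), tape (303,260), and jar and swab box on the mat all match the networks' points. The side view agrees, so I move above the carrier and look.

{"op": "jog_arm", "data": {
  "plan": [
    {"x":1,"y":-0.72,"z":-0.35,"wz":-0.428},
    {"x":1,"y":-0.72,"z":-0.35,"wz":-0.428},
    {"x":1,"y":-0.72,"z":-0.35,"wz":-0.428},
    {"x":1,"y":-0.72,"z":-0.35,"wz":-0.428},
    {"x":1,"y":-0.72,"z":-0.35,"wz":-0.428},
    {"x":1,"y":-0.72,"z":-0.35,"wz":-0.428},
    {"x":1,"y":-0.72,"z":-0.35,"wz":-0.428},
    {"x":1,"y":-0.72,"z":-0.35,"wz":-0.428},
    {"x":1,"y":-0.72,"z":-0.35,"wz":-0.428},
    {"x":1,"y":-0.72,"z":-0.35,"wz":-0.428},
    {"x":1,"y":-0.72,"z":-0.35,"wz":-0.428},
    {"x":1,"y":-0.72,"z":-0.35,"wz":-0.428}
  ],
  "hand": 1
}}

```text
invalid input at $.plan[0]: expected keys x, y, z, wx, wy, wz
```

```bash
cat >> h.py <<'E'
from scipy.spatial.transform import Rotation as Ro
def pose():
    s=monitor.get_obs();w,x,y,z=s['tool_rot'];return np.array(s['eef_pos']),Ro.from_quat([x,y,z,w]),s
def go(x,y,z,yaw=None):
    "fractions to a pointing-down pose with tool y at world angle yaw (deg)"
    p,R,s=pose(); d=R.inv().apply(np.array([x,y,z])-p)/.2
    cy=np.degrees(np.arctan2(R.as_matrix()[1,1],R.as_matrix()[0,1]))
    if yaw is None: yaw=cy
    t=np.radians(yaw); ty=np.array([np.cos(t),np.sin(t),0]); tz=np.array([0,0,-1.]); T=Ro.from_matrix(np.c_[np.cross(ty,tz),ty,tz])
    print('go',np.round(d,3),'turn',np.round((R.inv()*T).as_rotvec()/np.pi,4),'yaw now',round(cy,1),'t',round(s['t'],2))
E
python3 -c "
from h import *
print(pose()[0]); go(.475,-.287,.3,0)"
```

```text
[ 0.15112854 -0.65787648  0.2312938 ]
go [ 1.993 -1.445 -0.344] turn [-0.      0.     -0.4281] yaw now -77.1 t 1.1
```

{"op": "jog_arm", "data": {
  "plan": [
    {"x":1,"y":-0.72,"z":-0.35,"wx":0,"wy":0,"wz":-0.428},
    {"x":1,"y":-0.72,"z":-0.35,"wx":0,"wy":0,"wz":-0.428},
    {"x":1,"y":-0.72,"z":-0.35,"wx":0,"wy":0,"wz":-0.428},
    {"x":1,"y":-0.72,"z":-0.35,"wx":0,"wy":0,"wz":-0.428},
    {"x":1,"y":-0.72,"z":-0.35,"wx":0,"wy":0,"wz":-0.428},
    {"x":1,"y":-0.72,"z":-0.35,"wx":0,"wy":0,"wz":-0.428},
    {"x":1,"y":-0.72,"z":-0.35,"wx":0,"wy":0,"wz":-0.428},
    {"x":1,"y":-0.72,"z":-0.35,"wx":0,"wy":0,"wz":-0.428},
    {"x":1,"y":-0.72,"z":-0.35,"wx":0,"wy":0,"wz":-0.428},
    {"x":1,"y":-0.72,"z":-0.35,"wx":0,"wy":0,"wz":-0.428},
    {"x":1,"y":-0.72,"z":-0.35,"wx":0,"wy":0,"wz":-0.428},
    {"x":1,"y":-0.72,"z":-0.35,"wx":0,"wy":0,"wz":-0.428}
  ],
  "hand": 1
}}

```text
t: 2.1
eef_pos: [0.3137, -0.4728, 0.3014]
tool_rot: [0.0, 0.706, 0.708, 0.0]
contact_force: [0.1, 0.4, -0.6]
gripper_width: 1.002
```

```bash
python3 -c "
from h import *
print(pose()[0]); go(.475,-.287,.3,0)"
```

```text
[ 0.31373738 -0.47277756  0.30139076]
go [0.927 0.809 0.007] turn [0.     0.     0.0009] yaw now 0.2 t 2.1
```

{"op": "jog_arm", "data": {
  "plan": [
    {"x":0.93,"y":0.81,"z":0,"wx":0,"wy":0,"wz":0},
    {"x":0.93,"y":0.81,"z":0,"wx":0,"wy":0,"wz":0},
    {"x":0.93,"y":0.81,"z":0,"wx":0,"wy":0,"wz":0},
    {"x":0.93,"y":0.81,"z":0,"wx":0,"wy":0,"wz":0},
    {"x":0.93,"y":0.81,"z":0,"wx":0,"wy":0,"wz":0},
    {"x":0.93,"y":0.81,"z":0,"wx":0,"wy":0,"wz":0},
    {"x":0.93,"y":0.81,"z":0,"wx":0,"wy":0,"wz":0},
    {"x":0.93,"y":0.81,"z":0,"wx":0,"wy":0,"wz":0}
  ]
}}

```text
t: 2.77
eef_pos: [0.4769, -0.2838, 0.3016]
tool_rot: [0.0, 0.705, 0.709, 0.0]
contact_force: [0.4, -1.3, -0.3]
gripper_width: 1.001
```

```bash
cat > look.py <<'E'
from h import *
import sys
p,R,s=pose();print(p,s['t'])
im=snap('wrist',sys.argv[1])
for n in sys.argv[2:]:
    print(n,[(np.round(q['location']),round(q['confidence'],2),np.round(ray('wrist',q['location'],Z[n])[:2],4)) for q in finder.place_of('wrist',n)[:2]])
E
cat > carr.py <<'E'
from h import *
im=cv2.imread('pics/w1.png');h=cv2.cvtColor(im,cv2.COLOR_BGR2HSV)
m=((h[...,0]<16)&(h[...,1]>150)&(h[...,2]>60)).astype(np.uint8)
m=cv2.morphologyEx(m,cv2.MORPH_OPEN,np.ones((3,3)))
n,l,st,_=cv2.connectedComponentsWithStats(m);k=1+np.argmax(st[1:,4])
pts=np.argwhere(l==k)[:,::-1]; hull=cv2.convexHull(pts.astype(np.int32))[:,0]
w=np.array([ray('wrist',q,.032)[:2] for q in hull]);r=cv2.minAreaRect((w*1000).astype(np.float32));print(st[k],r)
E
python3 look.py w1.png carrier; python3 carr.py
```

```text
[ 0.47690817 -0.28377925  0.30157192] 2.7667
carrier [(array([322., 192.]), 0.82, array([ 0.478 , -0.2924]))]
[ 266  105  121  169 9149] ((478.22418212890625, -290.9539794921875), (194.66746520996094, 66.92865753173828), 64.03072357177734)
```

View pics/w1.png

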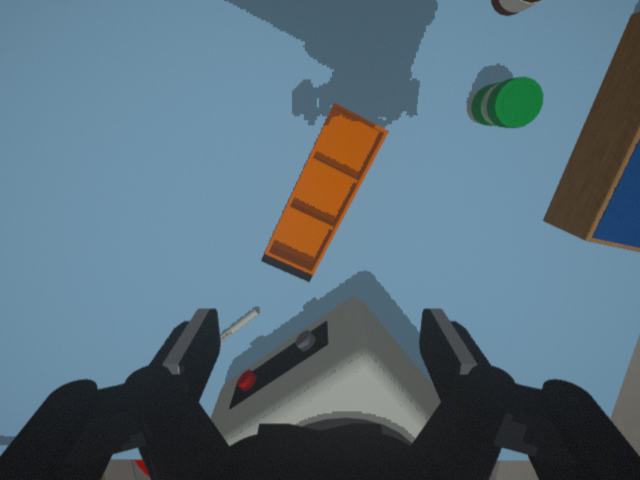

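Wrist view: carrier centre at px (322,192), black end lower left, and the fitted rectangle 195x67 mm matches its size. That puts the centre at (0.478,-0.291) with the black end toward 244°. I'll use jaws at yaw -26°, across the carrier, and go to the red pot.

{"op": "jog_arm", "data": {
  "plan": [
    {"x":0.85,"y":0.47,"z":0,"wx":0,"wy":0,"wz":0.145},
    {"x":0.85,"y":0.47,"z":0,"wx":0,"wy":0,"wz":0.145},
    {"x":0.85,"y":0.47,"z":0,"wx":0,"wy":0,"wz":0.145},
    {"x":0.85,"y":0.47,"z":0,"wx":0,"wy":0,"wz":0.145},
    {"x":0.85,"y":0.47,"z":0,"wx":0,"wy":0,"wz":0.145},
    {"x":0.85,"y":0.47,"z":0,"wx":0,"wy":0,"wz":0.145}
  ]
}}

```text
t: 3.37
eef_pos: [0.5712, -0.1095, 0.3014]
tool_rot: [-0.001, 0.847, 0.532, 0.002]
contact_force: [-0.2, 1.6, -0.0]
gripper_width: 1.001
```

{"op": "jog_arm", "data": {
  "plan": [
    {"x":0.96,"y":0.06,"z":0,"wx":0,"wy":0,"wz":0},
    {"x":0.96,"y":0.06,"z":0,"wx":0,"wy":0,"wz":0},
    {"x":0.96,"y":0.06,"z":0,"wx":0,"wy":0,"wz":0},
    {"x":0.96,"y":0.06,"z":0,"wx":0,"wy":0,"wz":0},
    {"x":0.96,"y":0.06,"z":0,"wx":0,"wy":0,"wz":0},
    {"x":0.96,"y":0.06,"z":0,"wx":0,"wy":0,"wz":0},
    {"x":0.96,"y":0.06,"z":0,"wx":0,"wy":0,"wz":0}
  ]
}}

```text
t: 3.95
eef_pos: [0.6655, 0.0586, 0.3015]
tool_rot: [-0.001, 0.847, 0.532, 0.001]
contact_force: [0.5, -0.7, -0.3]
gripper_width: 0.998
```

```bash
python3 look.py w2.png pot_red_mid pot_purple_mid bottle_mid tape_mid pot_green_mid; python3 -c "
from h import *
go(.665,.053,.3,-26)"
```

```text
[0.66549743 0.0585572  0.3014865 ] 3.95
pot_red_mid [(array([323., 195.]), 0.71, array([0.6688, 0.0525]))]
pot_purple_mid [(array([262.,  73.]), 0.69, array([0.6682, 0.1956])), (array([374., 288.]), 0.35, array([ 0.676 , -0.0835]))]
bottle_mid [(array([376., 286.]), 0.75, array([ 0.6795, -0.0775]))]
tape_mid [(array([264., 269.]), 0.6, array([ 0.5538, -0.0079]))]
pot_green_mid [(array([402., 350.]), 0.69, array([ 0.6725, -0.1846]))]
go [-0.013  0.006  0.012] turn [ 0.0002 -0.001   0.0005] yaw now -25.9 t 4.25
```

View pics/w2.png

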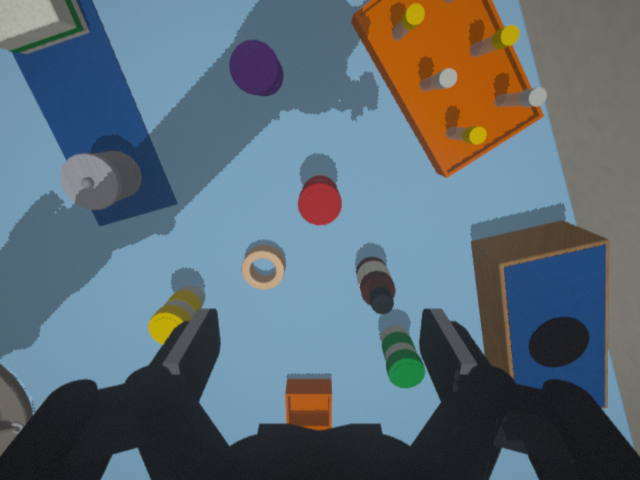

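The red lid is at px (320,203), purple (256,67), bottle cap (382,301) and tape (264,269), so the network points are plausible. Next I cross-check with the lid tops at their known heights.

```bash
python3 -c "
from h import *
for n,p,z in [('red',(320,203),.078),('pur',(256,67),.078),('cap',(382,302),.095),('yel',(166,324),.078),('tape',(264,270),.02),('knob',(87,183),.071),('grn',(406,373),.08)]: print(n,np.round(ray('wrist',p,z),4))
go(.667,.053,.051,-26)"
```

```text
red [0.6659 0.0544 0.078 ]
pur [0.6688 0.1978 0.078 ]
cap [ 0.6805 -0.073   0.095 ]
yel [0.4368 0.0022 0.078 ]
tape [ 0.5554 -0.006   0.02  ]
knob [0.453 0.18  0.071]
grn [ 0.6681 -0.1869  0.08  ]
go [-0.013  0.014  1.257] turn [ 0.0002 -0.001   0.0005] yaw now -25.9 t 4.25
```

{"op": "jog_arm", "data": {
  "plan": [
    {"x":-0.01,"y":0.01,"z":0.9,"wx":0,"wy":0,"wz":0},
    {"x":-0.01,"y":0.01,"z":0.9,"wx":0,"wy":0,"wz":0},
    {"x":-0.01,"y":0.01,"z":0.9,"wx":0,"wy":0,"wz":0},
    {"x":-0.01,"y":0.01,"z":0.9,"wx":0,"wy":0,"wz":0},
    {"x":-0.01,"y":0.01,"z":0.9,"wx":0,"wy":0,"wz":0},
    {"x":-0.01,"y":0.01,"z":0.9,"wx":0,"wy":0,"wz":0}
  ]
}}

```text
t: 4.75
eef_pos: [0.6636, 0.0519, 0.1185]
tool_rot: [-0.002, 0.848, 0.53, -0.002]
contact_force: [-0.5, -0.4, 1.1]
gripper_width: 1.003
```

{"op": "jog_arm", "data": {
  "plan": [
    {"x":0,"y":0,"z":0.18,"wx":0,"wy":0,"wz":0},
    {"x":0,"y":0,"z":0.35,"wx":0,"wy":0,"wz":0},
    {"x":0,"y":0,"z":0.35,"wx":0,"wy":0,"wz":0},
    {"x":0,"y":0,"z":0.35,"wx":0,"wy":0,"wz":0}
  ]
}}

```text
t: 5.08
eef_pos: [0.6638, 0.0518, 0.05]
tool_rot: [-0.002, 0.848, 0.53, -0.002]
contact_force: [0.4, 0.5, 0.7]
gripper_width: 0.999
```

{"op": "jog_arm", "data": {
  "plan": [
    {"x":0,"y":0,"z":0,"wx":0,"wy":0,"wz":0},
    {"x":0,"y":0,"z":0,"wx":0,"wy":0,"wz":0},
    {"x":0,"y":0,"z":0,"wx":0,"wy":0,"wz":0},
    {"x":0,"y":0,"z":0,"wx":0,"wy":0,"wz":0},
    {"x":0,"y":0,"z":0,"wx":0,"wy":0,"wz":0},
    {"x":0,"y":0,"z":0,"wx":0,"wy":0,"wz":0},
    {"x":0,"y":0,"z":0,"wx":0,"wy":0,"wz":0},
    {"x":0,"y":0,"z":0,"wx":0,"wy":0,"wz":0},
    {"x":0,"y":0,"z":0,"wx":0,"wy":0,"wz":0},
    {"x":0,"y":0,"z":0,"wx":0,"wy":0,"wz":0}
  ],
  "hand": -1,
  "grip_force": 30
}}

```text
t: 5.92
eef_pos: [0.6656, 0.0524, 0.0529]
tool_rot: [-0.001, 0.848, 0.53, -0.0]
contact_force: [-1.1, 0.9, 8.3]
gripper_width: 0.538
```

{"op": "jog_arm", "data": {
  "plan": [
    {"x":0,"y":0,"z":-0.1,"wx":0,"wy":0,"wz":0},
    {"x":0,"y":0,"z":-0.3,"wx":0,"wy":0,"wz":0},
    {"x":0,"y":0,"z":-0.5,"wx":0,"wy":0,"wz":0},
    {"x":0,"y":0,"z":-0.65,"wx":0,"wy":0,"wz":0},
    {"x":0,"y":0,"z":-0.65,"wx":0,"wy":0,"wz":0},
    {"x":0,"y":0,"z":-0.65,"wx":0,"wy":0,"wz":0}
  ]
}}

```text
t: 6.42
eef_pos: [0.6673, 0.0526, 0.1864]
tool_rot: [0.0, 0.848, 0.53, 0.003]
contact_force: [-0.2, 0.4, -0.6]
gripper_width: 0.537
```

```bash
python3 -c "
from h import *
go(.506,-.234,.055,-26)"
```

```text
go [-1.644 -0.099  0.65 ] turn [ 0.001  -0.0013 -0.    ] yaw now -26.0 t 6.42
```

{"op": "jog_arm", "data": {
  "plan": [
    {"x":-0.1,"y":0,"z":0,"wx":0,"wy":0,"wz":0},
    {"x":-0.3,"y":-0.03,"z":0,"wx":0,"wy":0,"wz":0},
    {"x":-0.5,"y":-0.05,"z":0,"wx":0,"wy":0,"wz":0},
    {"x":-0.7,"y":-0.05,"z":0,"wx":0,"wy":0,"wz":0},
    {"x":-0.85,"y":-0.05,"z":0,"wx":0,"wy":0,"wz":0},
    {"x":-0.85,"y":-0.05,"z":0,"wx":0,"wy":0,"wz":0}
  ]
}}

```text
t: 6.92
eef_pos: [0.5796, -0.1045, 0.1839]
tool_rot: [0.001, 0.851, 0.526, -0.001]
contact_force: [-0.5, -1.3, -1.4]
gripper_width: 0.541
```

{"op": "jog_arm", "data": {
  "plan": [
    {"x":-0.2,"y":-0.02,"z":0,"wx":0,"wy":0,"wz":0},
    {"x":-0.4,"y":-0.05,"z":0,"wx":0,"wy":0,"wz":0},
    {"x":-0.6,"y":-0.05,"z":0,"wx":0,"wy":0,"wz":0},
    {"x":-0.72,"y":-0.05,"z":0.05,"wx":0,"wy":0,"wz":0},
    {"x":-0.79,"y":-0.05,"z":0.1,"wx":0,"wy":0,"wz":0},
    {"x":-0.79,"y":-0.05,"z":0.2,"wx":0,"wy":0,"wz":0},
    {"x":-0.79,"y":-0.05,"z":0.2,"wx":0,"wy":0,"wz":0}
  ]
}}

```text
t: 7.5
eef_pos: [0.4968, -0.2413, 0.1404]
tool_rot: [-0.002, 0.851, 0.525, -0.003]
contact_force: [-0.0, 0.4, -1.3]
gripper_width: 0.542
```

```bash
python3 look.py w3.png carrier pot_red_mid; python3 -c "
from h import *
go(.506,-.234,.057,-26)"
```

```text
[ 0.49677534 -0.24125898  0.14035064] 7.5
carrier []
pot_red_mid []
go [0.04  0.012 0.436] turn [-0.0002  0.0005 -0.0025] yaw now -26.4 t 7.65
```

View pics/w3.png

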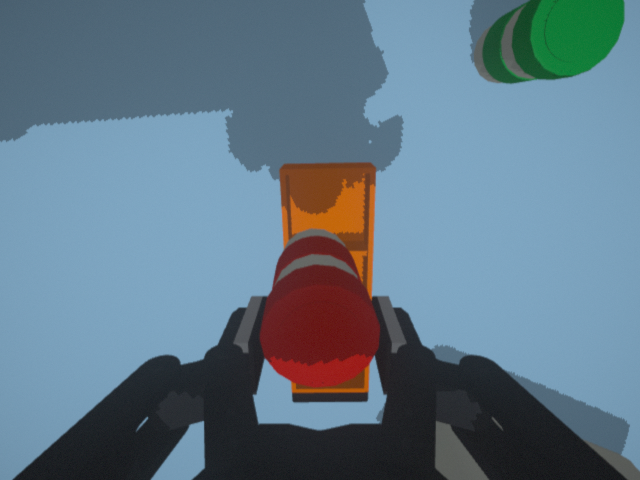

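The red pot is held upright between the pads, with its lid at px (320,330) and foot at about (319,240). The carrier is aligned with the view, so I correct by 8 mm and lower.

{"op": "jog_arm", "data": {
  "plan": [
    {"x":0.04,"y":0.01,"z":0,"wx":0,"wy":0,"wz":-0.002},
    {"x":0.04,"y":0.01,"z":0.1,"wx":0,"wy":0,"wz":-0.002},
    {"x":0.04,"y":0.01,"z":0.2,"wx":0,"wy":0,"wz":-0.002},
    {"x":0.04,"y":0.01,"z":0.28,"wx":0,"wy":0,"wz":-0.002},
    {"x":0.04,"y":0.01,"z":0.34,"wx":0,"wy":0,"wz":-0.002},
    {"x":0.04,"y":0.01,"z":0.38,"wx":0,"wy":0,"wz":-0.002},
    {"x":0.04,"y":0.01,"z":0.38,"wx":0,"wy":0,"wz":-0.002},
    {"x":0.04,"y":0.01,"z":0.38,"wx":0,"wy":0,"wz":-0.002}
  ]
}}

```text
t: 8.32
eef_pos: [0.5064, -0.2333, 0.0686]
tool_rot: [0.0, 0.848, 0.53, -0.001]
contact_force: [0.2, 0.3, -0.7]
gripper_width: 0.537
```

```bash
python3 -c "
from h import *
print(pose()[0]);go(.506,-.234,.057,-26)"
```

```text
[ 0.50636292 -0.23332826  0.06858615]
go [-0.004 -0.     0.058] turn [-0.0001  0.0004 -0.0002] yaw now -26.0 t 8.32
```

{"op": "jog_arm", "data": {
  "plan": [
    {"x":0,"y":0,"z":0.03,"wx":0,"wy":0,"wz":0},
    {"x":0,"y":0,"z":0.055,"wx":0,"wy":0,"wz":0},
    {"x":0,"y":0,"z":0.055,"wx":0,"wy":0,"wz":0},
    {"x":0,"y":0,"z":0.055,"wx":0,"wy":0,"wz":0}
  ]
}}

```text
t: 8.65
eef_pos: [0.5062, -0.2334, 0.0575]
tool_rot: [0.0, 0.848, 0.53, -0.001]
contact_force: [0.0, -0.2, -1.9]
gripper_width: 0.542
```

{"op": "jog_arm", "data": {
  "plan": [
    {"x":0,"y":0,"z":0,"wx":0,"wy":0,"wz":0},
    {"x":0,"y":0,"z":0,"wx":0,"wy":0,"wz":0},
    {"x":0,"y":0,"z":0,"wx":0,"wy":0,"wz":0},
    {"x":0,"y":0,"z":0,"wx":0,"wy":0,"wz":0},
    {"x":0,"y":0,"z":0,"wx":0,"wy":0,"wz":0},
    {"x":0,"y":0,"z":0,"wx":0,"wy":0,"wz":0},
    {"x":0,"y":0,"z":0,"wx":0,"wy":0,"wz":0},
    {"x":0,"y":0,"z":0,"wx":0,"wy":0,"wz":0}
  ],
  "hand": 1
}}

```text
t: 9.32
eef_pos: [0.5062, -0.2334, 0.0576]
tool_rot: [0.0, 0.848, 0.53, -0.001]
contact_force: [0.1, 1.0, -0.6]
gripper_width: 0.994
```

{"op": "jog_arm", "data": {
  "plan": [
    {"x":0,"y":0,"z":-0.15,"wx":0,"wy":0,"wz":0},
    {"x":0,"y":0,"z":-0.35,"wx":0,"wy":0,"wz":0},
    {"x":0,"y":0,"z":-0.55,"wx":0,"wy":0,"wz":0},
    {"x":0,"y":0,"z":-0.75,"wx":0,"wy":0,"wz":0},
    {"x":0,"y":0,"z":-0.95,"wx":0,"wy":0,"wz":0},
    {"x":0,"y":0,"z":-1,"wx":0,"wy":0,"wz":0},
    {"x":0,"y":0,"z":-1,"wx":0,"wy":0,"wz":0}
  ]
}}

```text
t: 9.9
eef_pos: [0.5087, -0.2337, 0.2617]
tool_rot: [0.003, 0.848, 0.53, 0.001]
contact_force: [-0.1, -0.3, -0.8]
gripper_width: 1.005
```

```bash
python3 look.py w4.png carrier pot_red_mid; python3 -c "
from h import *
go(.668,.1965,.25,-26)"
```

```text
[ 0.50866447 -0.23373079  0.26174296] 9.9
carrier [(array([317., 242.]), 0.79, array([ 0.4786, -0.2835]))]
pot_red_mid []
go [ 2.286 -0.213  0.027] turn [-0.0008  0.0006 -0.0002] yaw now -26.0 t 10.05
```

View pics/w4.png

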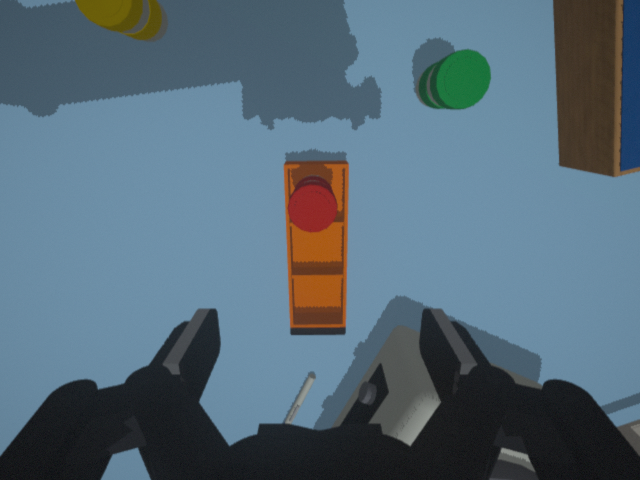

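Red stands upright in the far cell, with its lid at px (313,205), and the black end is at the bottom. On to purple.

{"op": "jog_arm", "data": {
  "plan": [
    {"x":0.76,"y":-0.07,"z":0,"wx":0,"wy":0,"wz":0},
    {"x":0.76,"y":-0.07,"z":0,"wx":0,"wy":0,"wz":0},
    {"x":0.76,"y":-0.07,"z":0,"wx":0,"wy":0,"wz":0},
    {"x":0.76,"y":-0.07,"z":0,"wx":0,"wy":0,"wz":0},
    {"x":0.76,"y":-0.07,"z":0,"wx":0,"wy":0,"wz":0}
  ]
}}

```text
t: 10.47
eef_pos: [0.5604, -0.082, 0.2541]
tool_rot: [-0.003, 0.845, 0.534, -0.001]
contact_force: [0.3, -0.6, 0.5]
gripper_width: 1.001
```

{"op": "jog_arm", "data": {
  "plan": [
    {"x":0.76,"y":-0.07,"z":0,"wx":0,"wy":0,"wz":0},
    {"x":0.76,"y":-0.07,"z":0,"wx":0,"wy":0,"wz":0},
    {"x":0.76,"y":-0.07,"z":0,"wx":0,"wy":0,"wz":0},
    {"x":0.76,"y":-0.07,"z":0,"wx":0,"wy":0,"wz":0},
    {"x":0.76,"y":-0.07,"z":0,"wx":0,"wy":0,"wz":0}
  ]
}}

```text
t: 10.88
eef_pos: [0.6126, 0.0709, 0.2524]
tool_rot: [-0.006, 0.843, 0.539, -0.001]
contact_force: [-0.6, 1.1, 1.2]
gripper_width: 1.0
```

{"op": "jog_arm", "data": {
  "plan": [
    {"x":0.76,"y":-0.07,"z":0,"wx":0,"wy":0,"wz":0},
    {"x":0.76,"y":-0.07,"z":0,"wx":0,"wy":0,"wz":0},
    {"x":0.76,"y":-0.07,"z":0,"wx":0,"wy":0,"wz":0},
    {"x":0.76,"y":-0.07,"z":0,"wx":0,"wy":0,"wz":0},
    {"x":0.76,"y":-0.07,"z":0,"wx":0,"wy":0,"wz":0},
    {"x":0.76,"y":-0.07,"z":0,"wx":0,"wy":0,"wz":0}
  ]
}}

```text
t: 11.38
eef_pos: [0.6623, 0.2175, 0.2505]
tool_rot: [-0.008, 0.841, 0.541, -0.002]
contact_force: [-0.2, -0.6, -0.7]
gripper_width: 0.999
```

```bash
cat > lid.py <<'E'
from h import *
import sys
# lid top: hue range, height -> centre of the enclosing circle of the blob's lower (nearest-to-hand) part
H={'purple':(125,150),'yellow':(20,34),'red':(0,4),'tape':(5,20)}
def lid(im,name,z):
    h=cv2.cvtColor(im,cv2.COLOR_RGB2HSV);a,b=H[name]
    m=((h[...,0]>=a)&(h[...,0]<=b)&(h[...,1]>110)&(h[...,2]>40)).astype(np.uint8)
    n,l,st,c=cv2.connectedComponentsWithStats(m);k=1+np.argmax(st[1:,4]);x,y,w,hh,_=st[k]
    return st[k],ray('wrist',(x+w/2,y+hh-w/2),z)[:2]
if __name__=='__main__':
    im=snap('wrist',sys.argv[2]);print(sys.argv[1],lid(im,sys.argv[1],float(sys.argv[3])))
E
python3 lid.py purple w5.png .078;python3 look.py w5.png pot_purple_mid; python3 -c "
from h import *
go(.668,.1965,.05,-26)"
```

```text
purple (array([ 309,  194,   48,   57, 2002], dtype=int32), array([0.66773625, 0.1995328 ]))
[0.6628251  0.21478193 0.25080527] 11.4333
pot_purple_mid [(array([332., 213.]), 0.67, array([0.6694, 0.1998]))]
go [-0.066  0.066  1.008] turn [-0.0039 -0.0009  0.006 ] yaw now -24.9 t 11.53
```

{"op": "jog_arm", "data": {
  "plan": [
    {"x":-0.05,"y":0.06,"z":0.2,"wx":-0.004,"wy":-0.001,"wz":0.006},
    {"x":-0.05,"y":0.06,"z":0.4,"wx":-0.004,"wy":-0.001,"wz":0.006},
    {"x":-0.05,"y":0.06,"z":0.5,"wx":-0.004,"wy":-0.001,"wz":0.006},
    {"x":-0.05,"y":0.06,"z":0.6,"wx":-0.004,"wy":-0.001,"wz":0.006},
    {"x":-0.05,"y":0.06,"z":0.75,"wx":-0.004,"wy":-0.001,"wz":0.006},
    {"x":-0.05,"y":0.06,"z":0.88,"wx":-0.004,"wy":-0.001,"wz":0.006},
    {"x":-0.05,"y":0.06,"z":0.99,"wx":-0.004,"wy":-0.001,"wz":0.006},
    {"x":-0.05,"y":0.06,"z":0.99,"wx":-0.004,"wy":-0.001,"wz":0.006},
    {"x":-0.05,"y":0.06,"z":0.99,"wx":-0.004,"wy":-0.001,"wz":0.006}
  ]
}}

```text
t: 12.28
eef_pos: [0.6677, 0.1976, 0.0527]
tool_rot: [0.0, 0.849, 0.529, -0.002]
contact_force: [-0.1, -0.5, 1.0]
gripper_width: 1.0
```

{"op": "jog_arm", "data": {
  "plan": [
    {"x":0,"y":0,"z":0,"wx":0,"wy":0,"wz":0},
    {"x":0,"y":0,"z":0,"wx":0,"wy":0,"wz":0},
    {"x":0,"y":0,"z":0,"wx":0,"wy":0,"wz":0},
    {"x":0,"y":0,"z":0,"wx":0,"wy":0,"wz":0},
    {"x":0,"y":0,"z":0,"wx":0,"wy":0,"wz":0},
    {"x":0,"y":0,"z":0,"wx":0,"wy":0,"wz":0},
    {"x":0,"y":0,"z":0,"wx":0,"wy":0,"wz":0},
    {"x":0,"y":0,"z":0,"wx":0,"wy":0,"wz":0},
    {"x":0,"y":0,"z":0,"wx":0,"wy":0,"wz":0},
    {"x":0,"y":0,"z":0,"wx":0,"wy":0,"wz":0}
  ],
  "hand": -1,
  "grip_force": 30
}}

```text
t: 13.12
eef_pos: [0.6688, 0.1982, 0.0546]
tool_rot: [0.001, 0.849, 0.529, -0.0]
contact_force: [-0.6, -0.1, 7.2]
gripper_width: 0.547
```

{"op": "jog_arm", "data": {
  "plan": [
    {"x":0,"y":0,"z":-0.1,"wx":0,"wy":0,"wz":0},
    {"x":0,"y":0,"z":-0.3,"wx":0,"wy":0,"wz":0},
    {"x":0,"y":0,"z":-0.5,"wx":0,"wy":0,"wz":0},
    {"x":0,"y":0,"z":-0.75,"wx":0,"wy":0,"wz":0},
    {"x":0,"y":0,"z":-0.75,"wx":0,"wy":0,"wz":0},
    {"x":0,"y":0,"z":-0.75,"wx":0,"wy":0,"wz":0}
  ]
}}

```text
t: 13.62
eef_pos: [0.6709, 0.1997, 0.2098]
tool_rot: [0.002, 0.849, 0.529, 0.004]
contact_force: [-0.8, 0.1, -1.0]
gripper_width: 0.54
```

```bash
python3 -c "
from h import *
go(.478,-.2915,.2,-26)
im=cv2.imread('pics/w4.png')[:,:,::-1]"
```

```text
go [-2.63   0.214  0.037] turn [ 0.0022 -0.0016 -0.0006] yaw now -26.1 t 13.62
```

{"op": "jog_arm", "data": {
  "plan": [
    {"x":-0.1,"y":0,"z":0,"wx":0,"wy":0,"wz":0},
    {"x":-0.3,"y":0.03,"z":0,"wx":0,"wy":0,"wz":0},
    {"x":-0.5,"y":0.05,"z":0,"wx":0,"wy":0,"wz":0},
    {"x":-0.7,"y":0.07,"z":0,"wx":0,"wy":0,"wz":0},
    {"x":-0.88,"y":0.07,"z":0,"wx":0,"wy":0,"wz":0},
    {"x":-0.88,"y":0.07,"z":0,"wx":0,"wy":0,"wz":0}
  ]
}}

```text
t: 14.12
eef_pos: [0.6027, 0.0253, 0.2065]
tool_rot: [0.003, 0.851, 0.525, -0.0]
contact_force: [0.5, -0.7, -1.0]
gripper_width: 0.543
```

{"op": "jog_arm", "data": {
  "plan": [
    {"x":-0.2,"y":0.02,"z":0,"wx":0,"wy":0,"wz":0},
    {"x":-0.4,"y":0.04,"z":0,"wx":0,"wy":0,"wz":0},
    {"x":-0.6,"y":0.06,"z":0,"wx":0,"wy":0,"wz":0},
    {"x":-0.75,"y":0.07,"z":0,"wx":0,"wy":0,"wz":0},
    {"x":-0.88,"y":0.07,"z":0,"wx":0,"wy":0,"wz":0},
    {"x":-0.88,"y":0.07,"z":0,"wx":0,"wy":0,"wz":0}
  ]
}}

```text
t: 14.62
eef_pos: [0.5323, -0.1453, 0.2053]
tool_rot: [0.003, 0.854, 0.521, -0.003]
contact_force: [0.1, -0.3, -1.2]
gripper_width: 0.539
```

{"op": "jog_arm", "data": {
  "plan": [
    {"x":-0.2,"y":0.02,"z":0,"wx":0,"wy":0,"wz":0},
    {"x":-0.4,"y":0.04,"z":0,"wx":0,"wy":0,"wz":0},
    {"x":-0.6,"y":0.06,"z":0,"wx":0,"wy":0,"wz":0},
    {"x":-0.72,"y":0.07,"z":0,"wx":0,"wy":0,"wz":0},
    {"x":-0.8,"y":0.07,"z":0,"wx":0,"wy":0,"wz":0},
    {"x":-0.8,"y":0.07,"z":0,"wx":0,"wy":0,"wz":0},
    {"x":-0.8,"y":0.07,"z":0,"wx":0,"wy":0,"wz":0}
  ]
}}

```text
t: 15.2
eef_pos: [0.4709, -0.294, 0.2056]
tool_rot: [0.002, 0.854, 0.52, -0.003]
contact_force: [0.9, 0.5, -0.4]
gripper_width: 0.537
```

```bash
python3 -c "
from h import *
go(.478,-.2915,.075,-26)"
```

```text
go [0.033 0.026 0.653] turn [-0.      0.0026 -0.0073] yaw now -27.3 t 15.2
```

{"op": "jog_arm", "data": {
  "plan": [
    {"x":0.03,"y":0.025,"z":0.1,"wx":0,"wy":0.003,"wz":-0.007},
    {"x":0.03,"y":0.025,"z":0.25,"wx":0,"wy":0.003,"wz":-0.007},
    {"x":0.03,"y":0.025,"z":0.25,"wx":0,"wy":0.003,"wz":-0.007},
    {"x":0.03,"y":0.025,"z":0.35,"wx":0,"wy":0.003,"wz":-0.007},
    {"x":0.03,"y":0.025,"z":0.45,"wx":0,"wy":0.003,"wz":-0.007},
    {"x":0.03,"y":0.025,"z":0.55,"wx":0,"wy":0.003,"wz":-0.007},
    {"x":0.03,"y":0.025,"z":0.64,"wx":0,"wy":0.003,"wz":-0.007},
    {"x":0.03,"y":0.025,"z":0.64,"wx":0,"wy":0.003,"wz":-0.007},
    {"x":0.03,"y":0.025,"z":0.64,"wx":0,"wy":0.003,"wz":-0.007}
  ]
}}

```text
t: 15.95
eef_pos: [0.4779, -0.2904, 0.0777]
tool_rot: [-0.001, 0.848, 0.53, 0.0]
contact_force: [-0.2, 0.5, -0.7]
gripper_width: 0.542
```

```bash
python3 -c "
from h import *
print(pose()[0]);go(.478,-.2915,.059,-26)"
```

```text
[ 0.47785662 -0.2903841   0.07765578]
go [-0.005  0.003  0.093] turn [-0.0006 -0.0006  0.0003] yaw now -25.9 t 15.95
```

{"op": "jog_arm", "data": {
  "plan": [
    {"x":0,"y":0,"z":0.04,"wx":0,"wy":0,"wz":0},
    {"x":0,"y":0,"z":0.09,"wx":0,"wy":0,"wz":0},
    {"x":0,"y":0,"z":0.09,"wx":0,"wy":0,"wz":0},
    {"x":0,"y":0,"z":0.09,"wx":0,"wy":0,"wz":0}
  ]
}}

```text
t: 16.28
eef_pos: [0.4777, -0.2902, 0.0596]
tool_rot: [-0.002, 0.848, 0.53, 0.0]
contact_force: [0.5, 0.5, -0.1]
gripper_width: 0.541
```

{"op": "jog_arm", "data": {
  "plan": [
    {"x":0,"y":0,"z":0,"wx":0,"wy":0,"wz":0},
    {"x":0,"y":0,"z":0,"wx":0,"wy":0,"wz":0},
    {"x":0,"y":0,"z":0,"wx":0,"wy":0,"wz":0},
    {"x":0,"y":0,"z":0,"wx":0,"wy":0,"wz":0},
    {"x":0,"y":0,"z":0,"wx":0,"wy":0,"wz":0},
    {"x":0,"y":0,"z":0,"wx":0,"wy":0,"wz":0},
    {"x":0,"y":0,"z":0,"wx":0,"wy":0,"wz":0},
    {"x":0,"y":0,"z":0,"wx":0,"wy":0,"wz":0}
  ],
  "hand": 1
}}

```text
t: 16.95
eef_pos: [0.4777, -0.2902, 0.0596]
tool_rot: [-0.002, 0.848, 0.53, 0.0]
contact_force: [-0.6, -0.6, -0.5]
gripper_width: 0.998
```

{"op": "jog_arm", "data": {
  "plan": [
    {"x":0,"y":0,"z":-0.15,"wx":0,"wy":0,"wz":0},
    {"x":0,"y":0,"z":-0.35,"wx":0,"wy":0,"wz":0},
    {"x":0,"y":0,"z":-0.55,"wx":0,"wy":0,"wz":0},
    {"x":0,"y":0,"z":-0.75,"wx":0,"wy":0,"wz":0},
    {"x":0,"y":0,"z":-0.95,"wx":0,"wy":0,"wz":0},
    {"x":0,"y":0,"z":-1,"wx":0,"wy":0,"wz":0},
    {"x":0,"y":0,"z":-1,"wx":0,"wy":0,"wz":0}
  ]
}}

```text
t: 17.53
eef_pos: [0.4801, -0.2916, 0.2638]
tool_rot: [0.002, 0.848, 0.53, 0.002]
contact_force: [1.3, -0.6, -0.8]
gripper_width: 1.0
```

{"op": "jog_arm", "data": {
  "plan": [
    {"x":0.61,"y":-0.41,"z":0,"wx":0,"wy":0,"wz":0},
    {"x":0.61,"y":-0.41,"z":0,"wx":0,"wy":0,"wz":0},
    {"x":0.61,"y":-0.41,"z":0,"wx":0,"wy":0,"wz":0},
    {"x":0.61,"y":-0.41,"z":0,"wx":0,"wy":0,"wz":0},
    {"x":0.61,"y":-0.41,"z":0,"wx":0,"wy":0,"wz":0}
  ]
}}

```text
t: 17.95
eef_pos: [0.4587, -0.1403, 0.2625]
tool_rot: [0.001, 0.846, 0.534, 0.001]
contact_force: [-0.0, -0.8, -0.4]
gripper_width: 0.996
```

{"op": "jog_arm", "data": {
  "plan": [
    {"x":0.58,"y":-0.41,"z":0,"wx":0,"wy":0,"wz":0},
    {"x":0.58,"y":-0.41,"z":0,"wx":0,"wy":0,"wz":0},
    {"x":0.58,"y":-0.41,"z":0,"wx":0,"wy":0,"wz":0},
    {"x":0.58,"y":-0.41,"z":0,"wx":0,"wy":0,"wz":0},
    {"x":0.58,"y":-0.41,"z":0,"wx":0,"wy":0,"wz":0},
    {"x":0.58,"y":-0.41,"z":0,"wx":0,"wy":0,"wz":0},
    {"x":0.58,"y":-0.41,"z":0,"wx":0,"wy":0,"wz":0}
  ]
}}

```text
t: 18.53
eef_pos: [0.4344, -0.0017, 0.2616]
tool_rot: [0.001, 0.846, 0.533, 0.001]
contact_force: [0.8, -0.2, -1.0]
gripper_width: 0.997
```

```bash
python3 lid.py yellow w6.png .078;python3 look.py w6.png pot_yellow_mid tape_mid; python3 -c "
from h import *
go(.436,-.003,.05,-26)"
```

```text
yellow (array([ 295,  179,   48,   55, 2033], dtype=int32), array([ 0.43562074, -0.00111387]))
[ 0.43455655 -0.00203383  0.26168109] 18.5833
pot_yellow_mid [(array([322., 202.]), 0.86, array([ 0.4384, -0.0028]))]
tape_mid [(array([419., 147.]), 0.77, array([0.5556, 0.0006]))]
go [-0.005  0.006  1.06 ] turn [ 0.0008 -0.0005  0.002 ] yaw now -25.6 t 18.73
```

View pics/w6.png

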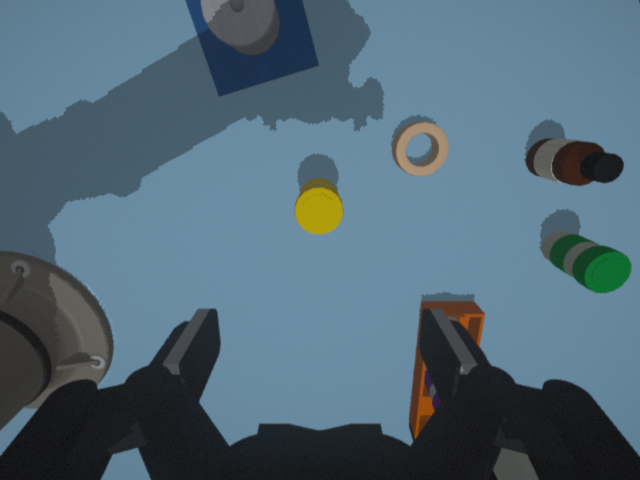

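Yellow's lid is at px (319,211) and the tape at (419,148). The carrier is partly hidden behind the finger, so I'll check red when I return. Descending on yellow.

{"op": "jog_arm", "data": {
  "plan": [
    {"x":0,"y":0.006,"z":0.2,"wx":0,"wy":0,"wz":0.002},
    {"x":0,"y":0.006,"z":0.4,"wx":0,"wy":0,"wz":0.002},
    {"x":0,"y":0.006,"z":0.5,"wx":0,"wy":0,"wz":0.002},
    {"x":0,"y":0.006,"z":0.6,"wx":0,"wy":0,"wz":0.002},
    {"x":0,"y":0.006,"z":0.7,"wx":0,"wy":0,"wz":0.002},
    {"x":0,"y":0.006,"z":0.8,"wx":0,"wy":0,"wz":0.002},
    {"x":0,"y":0.006,"z":0.9,"wx":0,"wy":0,"wz":0.002},
    {"x":0,"y":0.006,"z":1,"wx":0,"wy":0,"wz":0.002},
    {"x":0,"y":0.006,"z":1,"wx":0,"wy":0,"wz":0.002}
  ]
}}

```text
t: 19.48
eef_pos: [0.4342, -0.003, 0.0591]
tool_rot: [-0.001, 0.848, 0.529, -0.001]
contact_force: [-0.6, -0.8, -0.6]
gripper_width: 1.001
```

{"op": "jog_arm", "data": {
  "plan": [
    {"x":0,"y":0,"z":0.05,"wx":0,"wy":0,"wz":0},
    {"x":0,"y":0,"z":0.05,"wx":0,"wy":0,"wz":0},
    {"x":0,"y":0,"z":0.05,"wx":0,"wy":0,"wz":0},
    {"x":0,"y":0,"z":0.05,"wx":0,"wy":0,"wz":0},
    {"x":0,"y":0,"z":0.05,"wx":0,"wy":0,"wz":0},
    {"x":0,"y":0,"z":0.05,"wx":0,"wy":0,"wz":0},
    {"x":0,"y":0,"z":0.05,"wx":0,"wy":0,"wz":0},
    {"x":0,"y":0,"z":0.05,"wx":0,"wy":0,"wz":0},
    {"x":0,"y":0,"z":0.05,"wx":0,"wy":0,"wz":0},
    {"x":0,"y":0,"z":0.05,"wx":0,"wy":0,"wz":0},
    {"x":0,"y":0,"z":0.05,"wx":0,"wy":0,"wz":0}
  ],
  "hand": -1,
  "grip_force": 30
}}

```text
t: 20.4
eef_pos: [0.4347, -0.003, 0.0496]
tool_rot: [-0.001, 0.848, 0.529, -0.001]
contact_force: [-1.6, -0.6, 5.6]
gripper_width: 0.546
```

{"op": "jog_arm", "data": {
  "plan": [
    {"x":0,"y":0,"z":-0.1,"wx":0,"wy":0,"wz":0},
    {"x":0,"y":0,"z":-0.3,"wx":0,"wy":0,"wz":0},
    {"x":0,"y":0,"z":-0.5,"wx":0,"wy":0,"wz":0},
    {"x":0,"y":0,"z":-0.75,"wx":0,"wy":0,"wz":0},
    {"x":0,"y":0,"z":-0.9,"wx":0,"wy":0,"wz":0},
    {"x":0,"y":0,"z":-0.9,"wx":0,"wy":0,"wz":0}
  ]
}}

```text
t: 20.9
eef_pos: [0.4391, -0.0022, 0.2365]
tool_rot: [0.003, 0.848, 0.529, 0.004]
contact_force: [1.1, 0.3, -0.4]
gripper_width: 0.539
```

```bash
python3 -c "
from h import *
go(.45,-.349,.22,-26)"
```

```text
go [-1.534  0.81   0.085] turn [ 0.0029 -0.0011 -0.0004] yaw now -26.1 t 20.9
```

```bash
python3 -c "
from h import *
for p in [(288,160),(345,177),(391,155)]: print(p,np.round(ray('side',p,0),3))
for z in (.06,.08,.1,.12): print(z,np.round(ray('side',(342,147),z),3),np.round(ray('scene',(62,296),z),3))
im=cv2.imread('pics/side1.png')[80:230,270:420];im2=cv2.imread('pics/scene1.png')[260:410,0:150]
cv2.imwrite('pics/c1.png',cv2.resize(np.hstack([im,im2]),None,fx=2.6,fy=2.6))"
```

```text
(288, 160) [ 0.657 -0.622  0.   ]
(345, 177) [ 0.477 -0.468  0.   ]
(391, 155) [ 0.32  -0.654  0.   ]
0.06 [ 0.484 -0.562  0.06 ] [ 0.403 -0.422  0.06 ]
0.08 [ 0.485 -0.501  0.08 ] [ 0.431 -0.426  0.08 ]
0.1 [ 0.487 -0.44   0.1  ] [ 0.458 -0.43   0.1  ]
0.12 [ 0.489 -0.379  0.12 ] [ 0.485 -0.434  0.12 ]
```

View pics/c1.png

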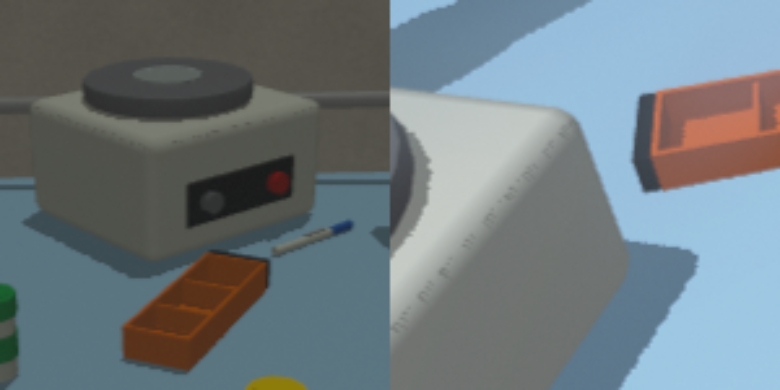

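The crops show the machine's near corner: foot at side px (330,179) and scene px (91,360), top at scene px (71,302).

```bash
python3 -c "
from h import *
print(ray('side',(329.6,179),0),ray('scene',(91,361),0))
for z in (.1,.12,.14): print(z,np.round(ray('side',(328,138),z),3),np.round(ray('scene',(71,303),z),3))"
```

```text
[ 0.52242325 -0.45438762  0.        ] [ 0.51777793 -0.4330287   0.        ]
0.1 [ 0.526 -0.525  0.1  ] [ 0.484 -0.425  0.1  ]
0.12 [ 0.525 -0.46   0.12 ] [ 0.511 -0.429  0.12 ]
0.14 [ 0.525 -0.394  0.14 ] [ 0.537 -0.433  0.14 ]
```

The corner is at about (0.52,-0.44), over 6 cm clear of the fingers at the yellow cell, so I carry yellow there.

{"op": "jog_arm", "data": {
  "plan": [
    {"x":-0.1,"y":0.05,"z":0,"wx":0,"wy":0,"wz":0},
    {"x":-0.3,"y":0.15,"z":0,"wx":0,"wy":0,"wz":0},
    {"x":-0.48,"y":0.25,"z":0,"wx":0,"wy":0,"wz":0},
    {"x":-0.65,"y":0.34,"z":0,"wx":0,"wy":0,"wz":0},
    {"x":-0.77,"y":0.4,"z":0,"wx":0,"wy":0,"wz":0},
    {"x":-0.77,"y":0.4,"z":0,"wx":0,"wy":0,"wz":0}
  ]
}}

```text
t: 21.4
eef_pos: [0.442, -0.1823, 0.2361]
tool_rot: [0.003, 0.851, 0.526, 0.003]
contact_force: [-0.6, 0.6, -0.5]
gripper_width: 0.541
```

{"op": "jog_arm", "data": {
  "plan": [
    {"x":-0.2,"y":0.1,"z":0,"wx":0,"wy":0,"wz":0},
    {"x":-0.35,"y":0.18,"z":0,"wx":0,"wy":0,"wz":0},
    {"x":-0.5,"y":0.26,"z":0,"wx":0,"wy":0,"wz":0},
    {"x":-0.6,"y":0.32,"z":0,"wx":0,"wy":0,"wz":0},
    {"x":-0.7,"y":0.38,"z":0,"wx":0,"wy":0,"wz":0},
    {"x":-0.74,"y":0.4,"z":0,"wx":0,"wy":0,"wz":0},
    {"x":-0.74,"y":0.4,"z":0,"wx":0,"wy":0,"wz":0},
    {"x":-0.74,"y":0.4,"z":0,"wx":0,"wy":0,"wz":0}
  ]
}}

```text
t: 22.07
eef_pos: [0.4474, -0.3491, 0.2361]
tool_rot: [0.003, 0.851, 0.526, 0.003]
contact_force: [-0.4, 0.1, -0.8]
gripper_width: 0.54
```

```bash
python3 look.py w7.png; python3 -c "
from h import *
go(.45,-.349,.075,-26)"
```

```text
[ 0.44736044 -0.34909955  0.23612229] 22.0667
go [0.    0.005 0.807] turn [ 0.0027 -0.0008 -0.0027] yaw now -26.5 t 22.12
```

View pics/w7.png

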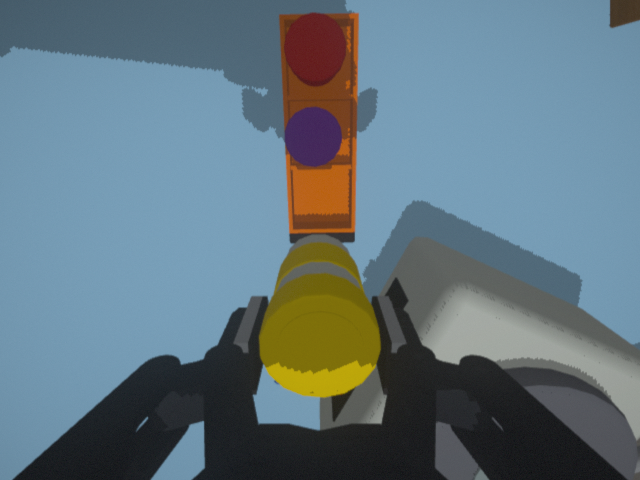

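Red is at px (315,48) and purple at (314,137), both upright in their cells. Yellow is held above the free cell. Next I compute the offsets in the carrier frame.

```bash
cat > chk.py <<'E'
from h import *
C=np.array([.4782,-.2912]);u=np.array([np.cos(np.radians(244.03)),np.sin(np.radians(244.03))]);v=np.array([-u[1],u[0]])
def cf(px,z): w=ray('wrist',px,z)[:2];return np.round(w,4),np.round([(w-C)@u,(w-C)@v],4)
E
python3 -c "
from chk import *
print('red',cf((315,51),.084),'pur',cf((313.5,137),.084))
for n,p in dict(farL=(280,14),farR=(358,13),nearL=(289,233),nearR=(354,233)).items(): print(n,cf(p,.032))"
```

```text
red (array([ 0.5047, -0.2306]), array([-0.0661, -0.0027])) pur (array([ 0.476, -0.285]), array([-0.0047, -0.0047]))
farL (array([ 0.4944, -0.1847]), array([-0.1028, -0.0321]))
farR (array([ 0.554 , -0.2135]), array([-0.1031,  0.0341]))
nearL (array([ 0.4093, -0.3604]), array([ 0.0924, -0.0317]))
nearR (array([ 0.469 , -0.3903]), array([0.0931, 0.0351]))
```

Red and purple are both within 6 mm of their cell centres. I bias yellow by +3 mm across the carrier and lower.

{"op": "jog_arm", "data": {
  "plan": [
    {"x":0,"y":0.02,"z":0.15,"wx":0.003,"wy":0,"wz":-0.003},
    {"x":0,"y":0.02,"z":0.3,"wx":0.003,"wy":0,"wz":-0.003},
    {"x":0,"y":0.02,"z":0.4,"wx":0.003,"wy":0,"wz":-0.003},
    {"x":0,"y":0.02,"z":0.5,"wx":0.003,"wy":0,"wz":-0.003},
    {"x":0,"y":0.02,"z":0.6,"wx":0.003,"wy":0,"wz":-0.003},
    {"x":0,"y":0.02,"z":0.7,"wx":0.003,"wy":0,"wz":-0.003},
    {"x":0,"y":0.02,"z":0.8,"wx":0.003,"wy":0,"wz":-0.003},
    {"x":0,"y":0.02,"z":0.8,"wx":0.003,"wy":0,"wz":-0.003},
    {"x":0,"y":0.02,"z":0.8,"wx":0.003,"wy":0,"wz":-0.003}
  ]
}}

```text
t: 22.87
eef_pos: [0.4525, -0.3483, 0.0761]
tool_rot: [-0.002, 0.847, 0.531, 0.001]
contact_force: [-0.4, -0.3, 0.5]
gripper_width: 0.54
```

```bash
python3 -c "
from h import *
print(pose()[0]);go(.453,-.350,.055,-26)"
```

```text
[ 0.45248044 -0.34829227  0.07614577]
go [-0.007  0.006  0.106] turn [-0.001  -0.0011  0.0011] yaw now -25.8 t 22.87
```

{"op": "jog_arm", "data": {
  "plan": [
    {"x":0,"y":0.005,"z":0.04,"wx":0,"wy":0,"wz":0},
    {"x":0,"y":0.005,"z":0.08,"wx":0,"wy":0,"wz":0},
    {"x":0,"y":0.005,"z":0.108,"wx":0,"wy":0,"wz":0},
    {"x":0,"y":0.005,"z":0.108,"wx":0,"wy":0,"wz":0},
    {"x":0,"y":0.005,"z":0.108,"wx":0,"wy":0,"wz":0}
  ]
}}

```text
t: 23.28
eef_pos: [0.4533, -0.3486, 0.0545]
tool_rot: [-0.002, 0.847, 0.531, 0.001]
contact_force: [-1.0, -0.5, -0.6]
gripper_width: 0.54
```

{"op": "jog_arm", "data": {
  "plan": [
    {"x":0,"y":0,"z":0,"wx":0,"wy":0,"wz":0},
    {"x":0,"y":0,"z":0,"wx":0,"wy":0,"wz":0},
    {"x":0,"y":0,"z":0,"wx":0,"wy":0,"wz":0},
    {"x":0,"y":0,"z":0,"wx":0,"wy":0,"wz":0},
    {"x":0,"y":0,"z":0,"wx":0,"wy":0,"wz":0},
    {"x":0,"y":0,"z":0,"wx":0,"wy":0,"wz":0},
    {"x":0,"y":0,"z":0,"wx":0,"wy":0,"wz":0},
    {"x":0,"y":0,"z":0,"wx":0,"wy":0,"wz":0}
  ],
  "hand": 1
}}

```text
t: 23.95
eef_pos: [0.4533, -0.3486, 0.0546]
tool_rot: [-0.002, 0.847, 0.531, 0.001]
contact_force: [-0.0, 0.3, 0.3]
gripper_width: 1.0
```

{"op": "jog_arm", "data": {
  "plan": [
    {"x":0,"y":0,"z":-0.15,"wx":0,"wy":0,"wz":0},
    {"x":0,"y":0,"z":-0.35,"wx":0,"wy":0,"wz":0},
    {"x":0,"y":0,"z":-0.55,"wx":0,"wy":0,"wz":0},
    {"x":0,"y":0,"z":-0.75,"wx":0,"wy":0,"wz":0},
    {"x":0,"y":0,"z":-0.95,"wx":0,"wy":0,"wz":0},
    {"x":0,"y":0,"z":-1,"wx":0,"wy":0,"wz":0},
    {"x":0,"y":0,"z":-1,"wx":0,"wy":0,"wz":0}
  ]
}}

```text
t: 24.53
eef_pos: [0.4556, -0.3506, 0.2588]
tool_rot: [0.001, 0.847, 0.531, 0.002]
contact_force: [-0.9, 0.4, -1.0]
gripper_width: 1.003
```

```bash
python3 look.py w8.png carrier pot_yellow_mid; python3 -c "
from h import *
go(.6805,-.075,.26,-26)"
```

```text
[ 0.45564745 -0.35064581  0.2588117 ] 24.5333
carrier []
pot_yellow_mid [(array([321., 201.]), 0.66, array([ 0.455 , -0.3461]))]
go [ 1.73   0.428 -0.03 ] turn [-0.0018 -0.0012  0.001 ] yaw now -25.8 t 24.68
```

{"op": "jog_arm", "data": {
  "plan": [
    {"x":0.86,"y":0.21,"z":0,"wx":0,"wy":0,"wz":-0.094},
    {"x":0.86,"y":0.21,"z":0,"wx":0,"wy":0,"wz":-0.094},
    {"x":0.86,"y":0.21,"z":0,"wx":0,"wy":0,"wz":-0.094},
    {"x":0.86,"y":0.21,"z":0,"wx":0,"wy":0,"wz":-0.094},
    {"x":0.86,"y":0.21,"z":0,"wx":0,"wy":0,"wz":-0.094},
    {"x":0.86,"y":0.21,"z":0,"wx":0,"wy":0,"wz":-0.094}
  ]
}}

```text
t: 25.18
eef_pos: [0.5669, -0.2073, 0.2514]
tool_rot: [-0.005, 0.757, 0.653, 0.001]
contact_force: [0.1, -0.5, -0.3]
gripper_width: 1.0
```

```bash
python3 -c "
from h import *
go(.6805,-.075,.25,-9)"
```

```text
go [0.738 0.465 0.01 ] turn [-0.0022 -0.0028  0.0031] yaw now -8.4 t 25.18
```

View pics/w8.png

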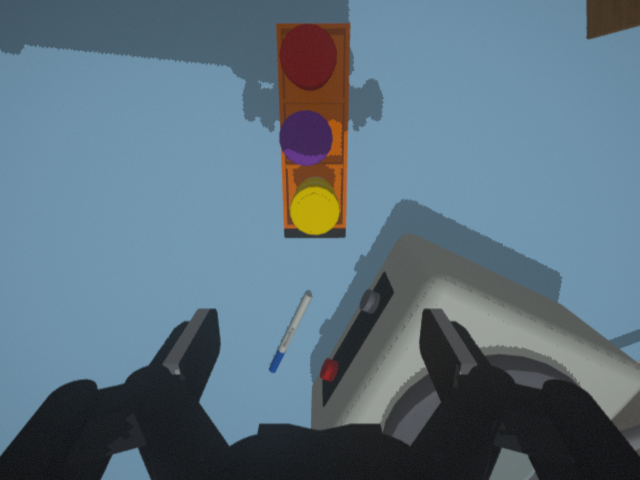

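All three pots are upright in the right cells: red px (308,57), purple (306,138), yellow (315,210). Now the bottle.

{"op": "jog_arm", "data": {
  "plan": [
    {"x":0.72,"y":0.46,"z":0,"wx":0,"wy":0,"wz":0.003},
    {"x":0.72,"y":0.46,"z":0,"wx":0,"wy":0,"wz":0.003},
    {"x":0.72,"y":0.46,"z":0,"wx":0,"wy":0,"wz":0.003},
    {"x":0.72,"y":0.46,"z":0,"wx":0,"wy":0,"wz":0.003},
    {"x":0.72,"y":0.46,"z":0,"wx":0,"wy":0,"wz":0.003},
    {"x":0.72,"y":0.46,"z":0,"wx":0,"wy":0,"wz":0.003},
    {"x":0.72,"y":0.46,"z":0,"wx":0,"wy":0,"wz":0.003}
  ]
}}

```text
t: 25.77
eef_pos: [0.678, -0.0795, 0.25]
tool_rot: [-0.006, 0.76, 0.649, -0.0]
contact_force: [-0.4, 0.7, -0.3]
gripper_width: 0.999
```

```bash
python3 look.py w9.png bottle_mid pot_green_mid tape_mid; python3 -c "
from h import *
im=cv2.imread('pics/w9.png');g=cv2.cvtColor(im,cv2.COLOR_BGR2HSV)
m=(g[...,2]<45).astype(np.uint8);m[290:]=0;m=cv2.morphologyEx(m,cv2.MORPH_OPEN,np.ones((5,5)))
n,l,st,c=cv2.connectedComponentsWithStats(m)
for k in range(1,n): print(st[k],c[k].round(),ray('wrist',c[k],.09).round(4))
go(.6805,-.075,.03,-9)"
```

```text
[ 0.67804318 -0.07949928  0.25003868] 25.7667
bottle_mid []
pot_green_mid [(array([327., 297.]), 0.58, array([ 0.6687, -0.1855]))]
tape_mid [(array([193., 146.]), 0.74, array([ 0.5555, -0.004 ]))]
go [0.025 0.015 1.108] turn [-0.0024 -0.0023 -0.001 ] yaw now -9.2 t 25.97
```

View pics/w9.png

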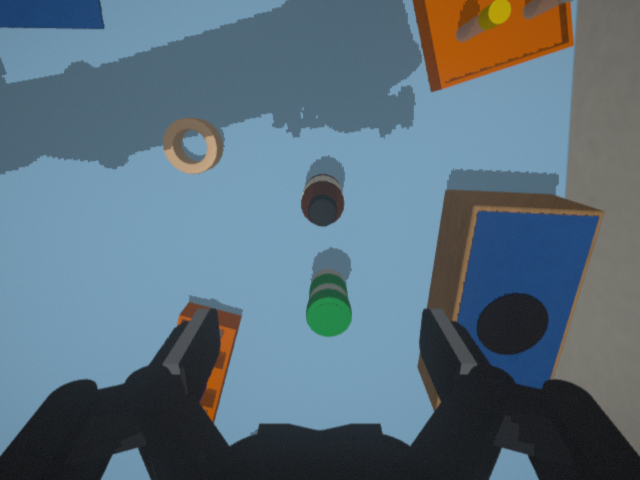

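The bottle cap is at px (322,209) and green's lid at (329,315). The wooden box edge is at px (475,208), so I check the clearance.

```bash
python3 -c "
from h import *
print(ray('wrist',(322,209),.095).round(4), ray('wrist',(322,197),.064).round(4))
for z in (.06,.08,.1): print(z,ray('wrist',(474,208),z).round(3),ray('wrist',(452,380),z).round(3))
print(ray('wrist',(447,192),0).round(3))"
```

```text
[ 0.6813 -0.0718  0.095 ] [ 0.6819 -0.0678  0.064 ]
0.06 [ 0.825 -0.102  0.06 ] [ 0.795 -0.302  0.06 ]
0.08 [ 0.817 -0.096  0.08 ] [ 0.789 -0.284  0.08 ]
0.1 [ 0.809 -0.09   0.1  ] [ 0.783 -0.266  0.1  ]
[ 0.819 -0.097  0.   ]
```

{"op": "jog_arm", "data": {
  "plan": [
    {"x":0.037,"y":0.015,"z":0.15,"wx":-0.002,"wy":-0.002,"wz":0},
    {"x":0.037,"y":0.015,"z":0.3,"wx":-0.002,"wy":-0.002,"wz":0},
    {"x":0.037,"y":0.015,"z":0.45,"wx":-0.002,"wy":-0.002,"wz":0},
    {"x":0.037,"y":0.015,"z":0.6,"wx":-0.002,"wy":-0.002,"wz":0},
    {"x":0.037,"y":0.015,"z":0.6,"wx":-0.002,"wy":-0.002,"wz":0},
    {"x":0.037,"y":0.015,"z":0.7,"wx":-0.002,"wy":-0.002,"wz":0},
    {"x":0.037,"y":0.015,"z":0.8,"wx":-0.002,"wy":-0.002,"wz":0},
    {"x":0.037,"y":0.015,"z":0.9,"wx":-0.002,"wy":-0.002,"wz":0},
    {"x":0.037,"y":0.015,"z":0.9,"wx":-0.002,"wy":-0.002,"wz":0}
  ]
}}

```text
t: 26.72
eef_pos: [0.6789, -0.0744, 0.0695]
tool_rot: [-0.002, 0.762, 0.648, -0.002]
contact_force: [-0.8, -0.2, -0.4]
gripper_width: 0.999
```

{"op": "jog_arm", "data": {
  "plan": [
    {"x":0,"y":0,"z":0.08,"wx":0,"wy":0,"wz":0},
    {"x":0,"y":0,"z":0.16,"wx":0,"wy":0,"wz":0},
    {"x":0,"y":0,"z":0.2,"wx":0,"wy":0,"wz":0},
    {"x":0,"y":0,"z":0.2,"wx":0,"wy":0,"wz":0}
  ]
}}

```text
t: 27.05
eef_pos: [0.6772, -0.0748, 0.0273]
tool_rot: [-0.003, 0.762, 0.648, -0.003]
contact_force: [0.4, -0.3, -0.7]
gripper_width: 0.998
```

{"op": "jog_arm", "data": {
  "plan": [
    {"x":0,"y":0,"z":0,"wx":0,"wy":0,"wz":0},
    {"x":0,"y":0,"z":0,"wx":0,"wy":0,"wz":0},
    {"x":0,"y":0,"z":0,"wx":0,"wy":0,"wz":0},
    {"x":0,"y":0,"z":0,"wx":0,"wy":0,"wz":0},
    {"x":0,"y":0,"z":0,"wx":0,"wy":0,"wz":0},
    {"x":0,"y":0,"z":0,"wx":0,"wy":0,"wz":0},
    {"x":0,"y":0,"z":0,"wx":0,"wy":0,"wz":0},
    {"x":0,"y":0,"z":0,"wx":0,"wy":0,"wz":0},
    {"x":0,"y":0,"z":0,"wx":0,"wy":0,"wz":0},
    {"x":0,"y":0,"z":0,"wx":0,"wy":0,"wz":0}
  ],
  "hand": -1,
  "grip_force": 30
}}

```text
t: 27.88
eef_pos: [0.678, -0.0747, 0.0283]
tool_rot: [-0.003, 0.762, 0.648, -0.003]
contact_force: [0.6, -0.7, 5.3]
gripper_width: 0.478
```

{"op": "jog_arm", "data": {
  "plan": [
    {"x":0,"y":0,"z":-0.1,"wx":0,"wy":0,"wz":0},
    {"x":0,"y":0,"z":-0.3,"wx":0,"wy":0,"wz":0},
    {"x":0,"y":0,"z":-0.5,"wx":0,"wy":0,"wz":0},
    {"x":0,"y":0,"z":-0.7,"wx":0,"wy":0,"wz":0},
    {"x":0,"y":0,"z":-0.9,"wx":0,"wy":0,"wz":0},
    {"x":0,"y":0,"z":-0.9,"wx":0,"wy":0,"wz":0}
  ]
}}

```text
t: 28.38
eef_pos: [0.6834, -0.0741, 0.2172]
tool_rot: [0.002, 0.762, 0.648, 0.002]
contact_force: [2.8, 0.2, 0.1]
gripper_width: 0.482
```

```bash
python3 -c "
from h import *
go(.4635,.279,.2,-9)"
```

```text
go [ 1.565 -1.371  0.081] turn [ 0.0015 -0.0003 -0.0016] yaw now -9.3 t 28.38
```

{"op": "jog_arm", "data": {
  "plan": [
    {"x":0.1,"y":-0.08,"z":0,"wx":0,"wy":0,"wz":0},
    {"x":0.25,"y":-0.22,"z":0,"wx":0,"wy":0,"wz":0},
    {"x":0.4,"y":-0.35,"z":0,"wx":0,"wy":0,"wz":0},
    {"x":0.55,"y":-0.48,"z":0,"wx":0,"wy":0,"wz":0},
    {"x":0.7,"y":-0.61,"z":0,"wx":0,"wy":0,"wz":0},
    {"x":0.78,"y":-0.68,"z":0,"wx":0,"wy":0,"wz":0},
    {"x":0.78,"y":-0.68,"z":0,"wx":0,"wy":0,"wz":0}
  ]
}}

```text
t: 28.97
eef_pos: [0.5704, 0.1081, 0.2164]
tool_rot: [0.0, 0.759, 0.651, 0.002]
contact_force: [-0.2, 0.4, -0.6]
gripper_width: 0.483
```

{"op": "jog_arm", "data": {
  "plan": [
    {"x":0.15,"y":-0.13,"z":0,"wx":0,"wy":0,"wz":0},
    {"x":0.3,"y":-0.26,"z":0,"wx":0,"wy":0,"wz":0},
    {"x":0.45,"y":-0.39,"z":0,"wx":0,"wy":0,"wz":0},
    {"x":0.58,"y":-0.5,"z":0,"wx":0,"wy":0,"wz":0},
    {"x":0.68,"y":-0.6,"z":0,"wx":0,"wy":0,"wz":0},
    {"x":0.77,"y":-0.67,"z":0,"wx":0,"wy":0,"wz":0},
    {"x":0.77,"y":-0.67,"z":0,"wx":0,"wy":0,"wz":0},
    {"x":0.77,"y":-0.67,"z":0,"wx":0,"wy":0,"wz":0}
  ]
}}

```text
t: 29.63
eef_pos: [0.4604, 0.2813, 0.216]
tool_rot: [0.0, 0.758, 0.652, 0.001]
contact_force: [-0.3, 0.1, -1.2]
gripper_width: 0.483
```

```bash
python3 look.py w10.png mat jar swab_box; python3 -c "
from h import *
go(.4635,.279,.06,-9)"
```

```text
[0.46042482 0.28134565 0.21602266] 29.6333
mat [(array([322., 209.]), 0.84, array([0.4644, 0.273 ]))]
jar []
swab_box [(array([326., 108.]), 0.89, array([0.4834, 0.3693]))]
go [-0.     0.005  0.78 ] turn [ 0.0006 -0.0004  0.0005] yaw now -8.9 t 29.83
```

View pics/w10.png

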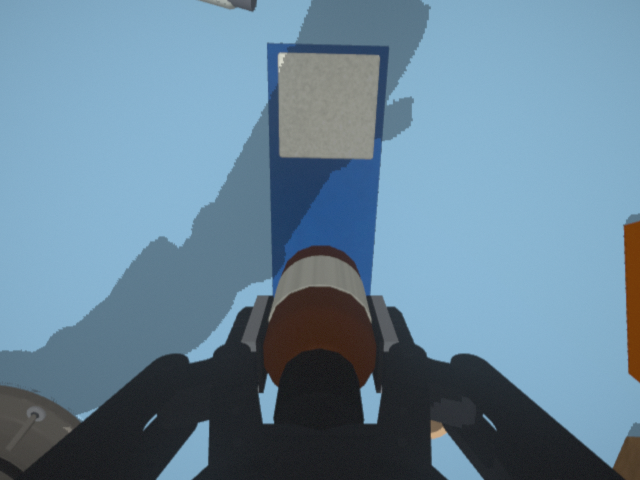

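The box top has corners at px (278,53), (381,54), (373,158) and (280,156). The mat's far edge runs (267,43)–(389,47), and the bottle is held upright.

```bash
python3 -c "
from h import *
b=np.array([ray('wrist',p,.053)[:2] for p in [(278,53),(381,54),(373,158),(280,157)]]);print(b.round(4),b.mean(0),[np.linalg.norm(b[i]-b[i-1]).round(4) for i in range(4)])
e=np.array([ray('wrist',p,.003)[:2] for p in [(267,43),(389,47)]]);d=e[1]-e[0];L=np.linalg.norm(d);n=np.array([d[1],-d[0]])/L
print(e.round(4),L,np.degrees(np.arctan2(*d[::-1])));print('centre from edge',e.mean(0)+n*.15,'from box',b.mean(0)+n*.095)"
```

```text
[[0.4519 0.4131]
 [0.5302 0.4001]
 [0.5158 0.3227]
 [0.4384 0.3357]] [0.48407228 0.36790909] [np.float64(0.0785), np.float64(0.0794), np.float64(0.0787), np.float64(0.0784)]
[[0.4398 0.4309]
 [0.5468 0.411 ]] 0.1088764102504667 -10.578676037684499
centre from edge [0.46577888 0.27350521] from box [0.46663165 0.27452373]
```

Box-based and edge-based estimates agree: mat centre (0.466,0.274), box (0.484,0.368). I lower the bottle there.

{"op": "jog_arm", "data": {
  "plan": [
    {"x":-0.033,"y":0.023,"z":0.1,"wx":0,"wy":0,"wz":0.006},
    {"x":-0.033,"y":0.023,"z":0.2,"wx":0,"wy":0,"wz":0.006},
    {"x":-0.033,"y":0.023,"z":0.35,"wx":0,"wy":0,"wz":0.006},
    {"x":-0.033,"y":0.023,"z":0.45,"wx":0,"wy":0,"wz":0.006},
    {"x":-0.033,"y":0.023,"z":0.55,"wx":0,"wy":0,"wz":0.006},
    {"x":-0.033,"y":0.023,"z":0.65,"wx":0,"wy":0,"wz":0.006},
    {"x":-0.033,"y":0.023,"z":0.75,"wx":0,"wy":0,"wz":0.006},
    {"x":-0.033,"y":0.023,"z":0.83,"wx":0,"wy":0,"wz":0.006},
    {"x":-0.033,"y":0.023,"z":0.83,"wx":0,"wy":0,"wz":0.006},
    {"x":-0.033,"y":0.023,"z":0.83,"wx":0,"wy":0,"wz":0.006}
  ]
}}

```text
t: 30.67
eef_pos: [0.4662, 0.2709, 0.0495]
tool_rot: [0.0, 0.766, 0.642, 0.0]
contact_force: [0.5, 0.1, -1.7]
gripper_width: 0.481
```

```bash
python3 -c "
from h import *
print(pose()[0]);go(.466,.272,.032,-10)"
```

```text
[0.46618749 0.27087056 0.04946891]
go [ 0.005 -0.002  0.087] turn [ 0.0002  0.     -0.0004] yaw now -10.1 t 30.67
```

{"op": "jog_arm", "data": {
  "plan": [
    {"x":0.005,"y":0,"z":0.04,"wx":0,"wy":0,"wz":0},
    {"x":0.005,"y":0,"z":0.07,"wx":0,"wy":0,"wz":0},
    {"x":0.005,"y":0,"z":0.09,"wx":0,"wy":0,"wz":0},
    {"x":0.005,"y":0,"z":0.09,"wx":0,"wy":0,"wz":0},
    {"x":0.005,"y":0,"z":0.09,"wx":0,"wy":0,"wz":0}
  ]
}}

```text
t: 31.08
eef_pos: [0.4665, 0.2719, 0.0316]
tool_rot: [0.0, 0.766, 0.642, 0.0]
contact_force: [-0.1, 0.1, -2.3]
gripper_width: 0.482
```

{"op": "jog_arm", "data": {
  "plan": [
    {"x":0,"y":0,"z":0,"wx":0,"wy":0,"wz":0},
    {"x":0,"y":0,"z":0,"wx":0,"wy":0,"wz":0},
    {"x":0,"y":0,"z":0,"wx":0,"wy":0,"wz":0},
    {"x":0,"y":0,"z":0,"wx":0,"wy":0,"wz":0},
    {"x":0,"y":0,"z":0,"wx":0,"wy":0,"wz":0},
    {"x":0,"y":0,"z":0,"wx":0,"wy":0,"wz":0},
    {"x":0,"y":0,"z":0,"wx":0,"wy":0,"wz":0},
    {"x":0,"y":0,"z":0,"wx":0,"wy":0,"wz":0}
  ],
  "hand": 1
}}

```text
t: 31.75
eef_pos: [0.4664, 0.2719, 0.0316]
tool_rot: [0.0, 0.766, 0.642, 0.0]
contact_force: [1.6, -0.6, -0.2]
gripper_width: 1.001
```

{"op": "jog_arm", "data": {
  "plan": [
    {"x":0,"y":0,"z":-0.15,"wx":0,"wy":0,"wz":0},
    {"x":0,"y":0,"z":-0.35,"wx":0,"wy":0,"wz":0},
    {"x":0,"y":0,"z":-0.55,"wx":0,"wy":0,"wz":0},
    {"x":0,"y":0,"z":-0.75,"wx":0,"wy":0,"wz":0},
    {"x":0,"y":0,"z":-0.95,"wx":0,"wy":0,"wz":0},
    {"x":0,"y":0,"z":-1,"wx":0,"wy":0,"wz":0},
    {"x":0,"y":0,"z":-1,"wx":0,"wy":0,"wz":0}
  ]
}}

```text
t: 32.33
eef_pos: [0.468, 0.2734, 0.2354]
tool_rot: [0.001, 0.767, 0.642, 0.004]
contact_force: [0.6, 0.3, -0.4]
gripper_width: 1.0
```

{"op": "jog_arm", "data": {
  "plan": [
    {"x":-0.64,"y":0.34,"z":0,"wx":0,"wy":0,"wz":0},
    {"x":-0.64,"y":0.34,"z":0,"wx":0,"wy":0,"wz":0},
    {"x":-0.64,"y":0.34,"z":0,"wx":0,"wy":0,"wz":0},
    {"x":-0.64,"y":0.34,"z":0,"wx":0,"wy":0,"wz":0},
    {"x":-0.64,"y":0.34,"z":0,"wx":0,"wy":0,"wz":0}
  ]
}}

```text
t: 32.75
eef_pos: [0.5136, 0.1286, 0.2331]
tool_rot: [0.002, 0.769, 0.639, 0.002]
contact_force: [-0.9, 0.2, 0.3]
gripper_width: 1.003
```

{"op": "jog_arm", "data": {
  "plan": [
    {"x":-0.62,"y":0.34,"z":0.1,"wx":0,"wy":0,"wz":0},
    {"x":-0.62,"y":0.34,"z":0.1,"wx":0,"wy":0,"wz":0},
    {"x":-0.62,"y":0.34,"z":0.1,"wx":0,"wy":0,"wz":0},
    {"x":-0.62,"y":0.34,"z":0.1,"wx":0,"wy":0,"wz":0},
    {"x":-0.62,"y":0.34,"z":0.1,"wx":0,"wy":0,"wz":0},
    {"x":-0.62,"y":0.34,"z":0.1,"wx":0,"wy":0,"wz":0},
    {"x":-0.62,"y":0.34,"z":0.1,"wx":0,"wy":0,"wz":0}
  ]
}}

```text
t: 33.33
eef_pos: [0.5569, -0.0042, 0.2124]
tool_rot: [0.001, 0.769, 0.639, 0.001]
contact_force: [-0.6, 0.5, 0.5]
gripper_width: 1.001
```

```bash
python3 look.py w11.png tape_mid bottle_mid; python3 -c "
from h import *
print(pose()[0]);go(.5555,-.005,.05,-10)"
```

```text
[ 0.55688677 -0.00421212  0.21236613] 33.3333
tape_mid [(array([314., 206.]), 0.8, array([ 0.5538, -0.0023]))]
bottle_mid []
[ 0.55730953 -0.00373847  0.21331118]
go [-0.008 -0.011  0.817] turn [ 0.0014 -0.0002 -0.0024] yaw now -10.4 t 33.48
```

View pics/w11.png

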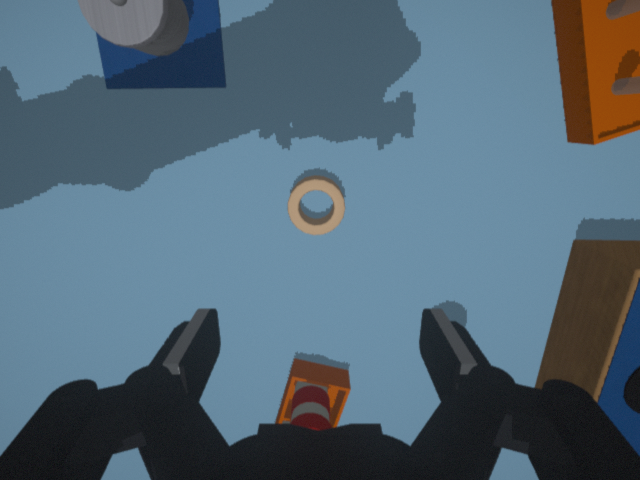

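The tape's centre is at px (316,207), about (0.555,-0.003). Descending.

{"op": "jog_arm", "data": {
  "plan": [
    {"x":0.002,"y":-0.01,"z":0.15,"wx":0.001,"wy":0,"wz":-0.002},
    {"x":0.002,"y":-0.01,"z":0.35,"wx":0.001,"wy":0,"wz":-0.002},
    {"x":0.002,"y":-0.01,"z":0.5,"wx":0.001,"wy":0,"wz":-0.002},
    {"x":0.002,"y":-0.01,"z":0.65,"wx":0.001,"wy":0,"wz":-0.002},
    {"x":0.002,"y":-0.01,"z":0.8,"wx":0.001,"wy":0,"wz":-0.002},
    {"x":0.002,"y":-0.01,"z":0.8,"wx":0.001,"wy":0,"wz":-0.002},
    {"x":0.002,"y":-0.01,"z":0.8,"wx":0.001,"wy":0,"wz":-0.002}
  ]
}}

```text
t: 34.07
eef_pos: [0.555, -0.0018, 0.0527]
tool_rot: [-0.001, 0.766, 0.643, -0.0]
contact_force: [0.0, 0.6, 0.8]
gripper_width: 1.002
```

```bash
python3 -c "
from h import *
print(pose()[0]);go(.5555,-.003,.001,-10)"
```

```text
[ 0.55498981 -0.0018065   0.05268938]
go [-0.006  0.004  0.258] turn [-0.0006 -0.0002  0.0003] yaw now -9.9 t 34.07
```

{"op": "jog_arm", "data": {
  "plan": [
    {"x":-0.006,"y":0.004,"z":0.1,"wx":0,"wy":0,"wz":0},
    {"x":-0.006,"y":0.004,"z":0.18,"wx":0,"wy":0,"wz":0},
    {"x":-0.006,"y":0.004,"z":0.22,"wx":0,"wy":0,"wz":0},
    {"x":-0.006,"y":0.004,"z":0.245,"wx":0,"wy":0,"wz":0},
    {"x":-0.006,"y":0.004,"z":0.245,"wx":0,"wy":0,"wz":0},
    {"x":-0.006,"y":0.004,"z":0.245,"wx":0,"wy":0,"wz":0}
  ]
}}

```text
t: 34.57
eef_pos: [0.5564, -0.0028, 0.0049]
tool_rot: [-0.0, 0.766, 0.643, 0.0]
contact_force: [-0.1, 0.3, 0.1]
gripper_width: 1.002
```

{"op": "jog_arm", "data": {
  "plan": [
    {"x":0,"y":0,"z":0,"wx":0,"wy":0,"wz":0},
    {"x":0,"y":0,"z":0,"wx":0,"wy":0,"wz":0},
    {"x":0,"y":0,"z":0,"wx":0,"wy":0,"wz":0},
    {"x":0,"y":0,"z":0,"wx":0,"wy":0,"wz":0},
    {"x":0,"y":0,"z":0,"wx":0,"wy":0,"wz":0},
    {"x":0,"y":0,"z":0,"wx":0,"wy":0,"wz":0},
    {"x":0,"y":0,"z":0,"wx":0,"wy":0,"wz":0},
    {"x":0,"y":0,"z":0,"wx":0,"wy":0,"wz":0},
    {"x":0,"y":0,"z":0,"wx":0,"wy":0,"wz":0},
    {"x":0,"y":0,"z":0,"wx":0,"wy":0,"wz":0}
  ],
  "hand": -1,
  "grip_force": 25
}}

```text
t: 35.4
eef_pos: [0.5571, -0.0028, 0.0061]
tool_rot: [0.0, 0.766, 0.643, 0.001]
contact_force: [-3.0, -0.2, 7.9]
gripper_width: 0.64
```

{"op": "jog_arm", "data": {
  "plan": [
    {"x":0,"y":0,"z":-0.1,"wx":0,"wy":0,"wz":0},
    {"x":0,"y":0,"z":-0.3,"wx":0,"wy":0,"wz":0},
    {"x":0,"y":0,"z":-0.5,"wx":0,"wy":0,"wz":0},
    {"x":0,"y":0,"z":-0.7,"wx":0,"wy":0,"wz":0},
    {"x":0,"y":0,"z":-0.9,"wx":0,"wy":0,"wz":0},
    {"x":0,"y":0,"z":-0.9,"wx":0,"wy":0,"wz":0}
  ]
}}

```text
t: 35.9
eef_pos: [0.5614, -0.0018, 0.1944]
tool_rot: [0.004, 0.766, 0.643, 0.006]
contact_force: [1.3, 0.3, -0.3]
gripper_width: 0.643
```

```bash
python3 -c "
from h import *
go(.484,.368,.19,-10)"
```

```text
go [ 1.754 -0.701  0.018] turn [ 0.0046 -0.0011  0.0002] yaw now -10.0 t 35.9
```

{"op": "jog_arm", "data": {
  "plan": [
    {"x":0.1,"y":-0.04,"z":0,"wx":0.005,"wy":0,"wz":0},
    {"x":0.3,"y":-0.12,"z":0,"wx":0.005,"wy":0,"wz":0},
    {"x":0.5,"y":-0.2,"z":0,"wx":0.005,"wy":0,"wz":0},
    {"x":0.7,"y":-0.28,"z":0,"wx":0.005,"wy":0,"wz":0},
    {"x":0.88,"y":-0.35,"z":0,"wx":0.005,"wy":0,"wz":0},
    {"x":0.88,"y":-0.35,"z":0,"wx":0.005,"wy":0,"wz":0}
  ]
}}

```text
t: 36.4
eef_pos: [0.5196, 0.1939, 0.1952]
tool_rot: [-0.004, 0.762, 0.648, 0.003]
contact_force: [-1.0, 1.3, 0.1]
gripper_width: 0.642
```

{"op": "jog_arm", "data": {
  "plan": [
    {"x":0.2,"y":-0.08,"z":0,"wx":0,"wy":0,"wz":0},
    {"x":0.4,"y":-0.16,"z":0,"wx":0,"wy":0,"wz":0},
    {"x":0.58,"y":-0.23,"z":0,"wx":0,"wy":0,"wz":0},
    {"x":0.74,"y":-0.3,"z":0,"wx":0,"wy":0,"wz":0},
    {"x":0.86,"y":-0.34,"z":0,"wx":0,"wy":0,"wz":0},
    {"x":0.86,"y":-0.34,"z":0,"wx":0,"wy":0,"wz":0},
    {"x":0.86,"y":-0.34,"z":0,"wx":0,"wy":0,"wz":0}
  ]
}}

```text
t: 36.98
eef_pos: [0.4788, 0.3766, 0.1968]
tool_rot: [-0.004, 0.76, 0.649, 0.003]
contact_force: [0.5, -0.1, -0.3]
gripper_width: 0.64
```

```bash
python3 -c "
from h import *
print(pose()[0]);go(.484,.368,.075,-10)"
```

```text
[0.4787783  0.37662232 0.19683605]
go [-0.045  0.034  0.609] turn [-0.0008 -0.0032  0.0055] yaw now -9.0 t 36.98
```

{"op": "jog_arm", "data": {
  "plan": [
    {"x":-0.045,"y":0.034,"z":0.1,"wx":-0.001,"wy":-0.003,"wz":0.006},
    {"x":-0.045,"y":0.034,"z":0.2,"wx":-0.001,"wy":-0.003,"wz":0.006},
    {"x":-0.045,"y":0.034,"z":0.3,"wx":-0.001,"wy":-0.003,"wz":0.006},
    {"x":-0.045,"y":0.034,"z":0.4,"wx":-0.001,"wy":-0.003,"wz":0.006},
    {"x":-0.045,"y":0.034,"z":0.5,"wx":-0.001,"wy":-0.003,"wz":0.006},
    {"x":-0.045,"y":0.034,"z":0.61,"wx":-0.001,"wy":-0.003,"wz":0.006},
    {"x":-0.045,"y":0.034,"z":0.61,"wx":-0.001,"wy":-0.003,"wz":0.006},
    {"x":-0.045,"y":0.034,"z":0.61,"wx":-0.001,"wy":-0.003,"wz":0.006}
  ]
}}

```text
t: 37.65
eef_pos: [0.4842, 0.3657, 0.0739]
tool_rot: [0.0, 0.767, 0.642, -0.001]
contact_force: [1.1, 1.1, -0.2]
gripper_width: 0.643
```

```bash
python3 -c "
from h import *
print(pose()[0]);go(.484,.368,.061,-10)"
```

```text
[0.48421366 0.3656761  0.07390769]
go [ 0.011 -0.003  0.065] turn [-0.0002  0.0006 -0.0011] yaw now -10.2 t 37.65
```

{"op": "jog_arm", "data": {
  "plan": [
    {"x":0.011,"y":0,"z":0.03,"wx":0,"wy":0,"wz":0},
    {"x":0.011,"y":0,"z":0.05,"wx":0,"wy":0,"wz":0},
    {"x":0.011,"y":0,"z":0.068,"wx":0,"wy":0,"wz":0},
    {"x":0.011,"y":0,"z":0.068,"wx":0,"wy":0,"wz":0},
    {"x":0.011,"y":0,"z":0.068,"wx":0,"wy":0,"wz":0}
  ]
}}

```text
t: 38.07
eef_pos: [0.4846, 0.3679, 0.0605]
tool_rot: [0.0, 0.767, 0.642, -0.001]
contact_force: [1.0, -0.5, 0.3]
gripper_width: 0.639
```

{"op": "jog_arm", "data": {
  "plan": [
    {"x":0,"y":0,"z":0,"wx":0,"wy":0,"wz":0},
    {"x":0,"y":0,"z":0,"wx":0,"wy":0,"wz":0},
    {"x":0,"y":0,"z":0,"wx":0,"wy":0,"wz":0},
    {"x":0,"y":0,"z":0,"wx":0,"wy":0,"wz":0},
    {"x":0,"y":0,"z":0,"wx":0,"wy":0,"wz":0},
    {"x":0,"y":0,"z":0,"wx":0,"wy":0,"wz":0},
    {"x":0,"y":0,"z":0,"wx":0,"wy":0,"wz":0},
    {"x":0,"y":0,"z":0,"wx":0,"wy":0,"wz":0}
  ],
  "hand": 1
}}

```text
t: 38.73
eef_pos: [0.4846, 0.3678, 0.0605]
tool_rot: [0.0, 0.767, 0.642, -0.001]
contact_force: [-0.0, -0.8, 0.2]
gripper_width: 1.001
```

{"op": "jog_arm", "data": {
  "plan": [
    {"x":0,"y":0,"z":-0.15,"wx":0,"wy":0,"wz":0},
    {"x":0,"y":0,"z":-0.35,"wx":0,"wy":0,"wz":0},
    {"x":0,"y":0,"z":-0.55,"wx":0,"wy":0,"wz":0},
    {"x":0,"y":0,"z":-0.75,"wx":0,"wy":0,"wz":0},
    {"x":-0.15,"y":0,"z":-0.95,"wx":0,"wy":0,"wz":0},
    {"x":-0.3,"y":0,"z":-1,"wx":0,"wy":0,"wz":0},
    {"x":-0.3,"y":0,"z":-1,"wx":0,"wy":0,"wz":0},
    {"x":-0.3,"y":0,"z":-1,"wx":0,"wy":0,"wz":0}
  ]
}}

```text
t: 39.4
eef_pos: [0.4752, 0.3074, 0.2619]
tool_rot: [0.002, 0.768, 0.64, 0.0]
contact_force: [-0.2, 0.5, -0.4]
gripper_width: 0.998
```

```bash
python3 - <<'E'
from h import *
Z.update(tape_mid=.0655,bottle_mid=.0505,pot_yellow_mid=.044,pot_purple_mid=.044,pot_red_mid=.044)
p,R,s=pose();print(p)
ims=[snap('wrist','w12.png'),snap('scene'),snap('side')]
cv2.imwrite('pics/f.png',np.hstack([cv2.resize(i[:,:,::-1],(400,300)) for i in ims[:2]]))
for c in('wrist','scene','side'):
  for n in ('tape_mid','bottle_mid','swab_box','mat')+(() if c=='wrist' else ('pot_green_mid','pot_yellow_mid','pot_purple_mid','pot_red_mid')):
    print(c,n,[(np.round(q['location']),round(q['confidence'],2),np.round(ray(c,q['location'],Z[n])[:2],3)) for q in finder.place_of(c,n)[:1]])
E
```

```text
[0.47518771 0.30738486 0.26190834]
wrist tape_mid [(array([318., 142.]), 0.61, array([0.483, 0.371]))]
wrist bottle_mid [(array([317., 238.]), 0.73, array([0.465, 0.275]))]
wrist swab_box [(array([309., 137.]), 0.83, array([0.474, 0.374]))]
wrist mat [(array([314., 221.]), 0.79, array([0.462, 0.279]))]
scene tape_mid [(array([390., 173.]), 0.63, array([0.48 , 0.361]))]
scene bottle_mid [(array([360., 187.]), 0.88, array([0.462, 0.271]))]
scene swab_box [(array([389., 190.]), 0.56, array([0.466, 0.384]))]
scene mat [(array([363., 207.]), 0.69, array([0.477, 0.269]))]
scene pot_green_mid [(array([264., 323.]), 0.81, array([ 0.672, -0.193]))]
scene pot_yellow_mid [(array([118., 296.]), 0.71, array([ 0.449, -0.346]))]
scene pot_purple_mid [(array([155., 292.]), 0.62, array([ 0.48 , -0.292]))]
scene pot_red_mid [(array([193., 283.]), 0.8, array([ 0.505, -0.229]))]
side tape_mid [(array([359., 390.]), 0.93, array([0.489, 0.369]))]
side bottle_mid [(array([371., 344.]), 0.94, array([0.466, 0.276]))]
side swab_box [(array([362., 427.]), 0.86, array([0.484, 0.372]))]
side mat [(array([370., 370.]), 0.73, array([0.465, 0.276]))]
side pot_green_mid [(array([271., 210.]), 0.93, array([ 0.658, -0.173]))]
side pot_yellow_mid [(array([356., 180.]), 0.5, array([ 0.453, -0.335]))]
side pot_purple_mid [(array([350., 192.]), 0.87, array([ 0.471, -0.262]))]
side pot_red_mid [(array([339., 195.]), 0.82, array([ 0.501, -0.242]))]
```

View pics/w12.png

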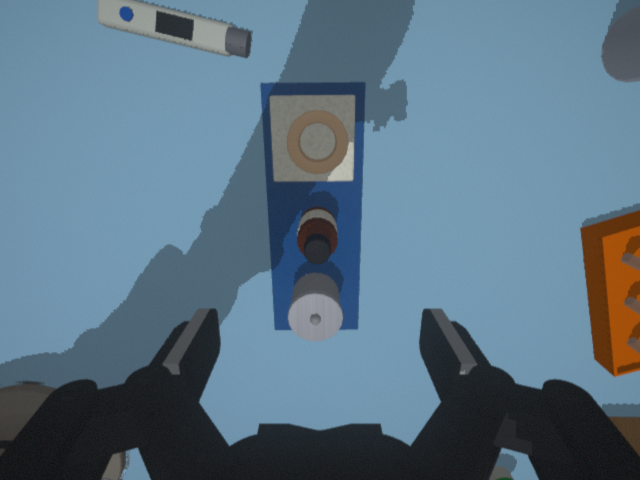

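Tape px (318,142) lies flat about 5 mm from the box middle (312,139), and the bottle (317,240) stands on the mat's centre. The hand is clear, so I hand in.

```bash
python3 -c "
from h import *
print(bot.hand_in(), monitor.get_obs()['t'])"
```

```text
the job is handed in; nothing more can be done
the job is handed in; nothing more can be done
```

The job is handed in. All five things are placed and released, at about 40 s of the 128 s allowed. The hand-in gives no verdict, so the results below are from my own camera checks.

- **Pots:** all three stand upright in the carrier, yellow at the black end, purple in the middle and red at the far end. The close wrist views put them within about 6 mm of their cell centres, against a limit of 12 mm. Purple has the largest offset, about 5–6 mm across the carrier.
- **Bottle:** it stands upright about 2 mm from the mat's centre. I measured the centre from the mat's edge and from the box, and the two agreed.
- **Tape:** it lies flat on the swab box, about 5 mm from its middle.
- **Green pot:** the arm never touched it. The scene camera puts it within about 3 mm of its first reading.

One check disagreed. From far away, the side camera's network placed purple about 30 mm off, and green, yellow and red about 10–15 mm off. I trusted the close wrist views and the scene camera, which agreed with each other.

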